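# Refill the sprung feed track of a bolt press with clamp bodies

## Robot

A 6-joint arm with a two-finger parallel gripper is mounted at the origin on the work surface. World frame = base frame: x ahead of the robot, y to its left, z up, the work surface at z = 0. Lengths are in mm, angles in degrees, forces in N, time in s.
With the tool pointing down it reaches from about 350 to 850 mm from the base axis. Payload 8.1 kg.
Tool frame: the origin (TCP) lies midway between the tips of the shut fingers; the grasp point (between the pads) lies 19 mm behind it; z points along the fingers, y is the direction in which the jaws open and shut (so a half turn about z gives the same grasp; the last joint's range is limited). The gripper opens to 85 mm and grips with 20 to 120 N. Pads are 22 mm wide; open, the fingers measure 114 mm over their backs; the gripper's body (76 mm by 85 mm) begins 54 mm behind the grasp point. The pads swing forward as they close: fully open they stand 13 mm farther back than shut.
Start: joints at [-71.012, 7.471, 85.268, -0, 87.261, -4.893], TCP at [242.922, -548.629, 231.292] pointing down, gripper open.
Joint ranges: [-169.43, 169.43], [-51.17, 129.36], [1.28, 143.12], [-76.62, 256.62], [0, 156.53], [-152.29, 152.29]. Speed limits (degrees/s): [136.94, 136.94, 159.86, 180, 180, 180].

## Interface

Orientations are given as [roll, pitch, yaw] about the fixed x, y, z axes, in that order (R = Rz(yaw) Ry(pitch) Rx(roll)).
In Python, from bench import r gives the robot as it stands.
- The arm moves only by the shell command python3 -m jog 'ROWS' [FORCE]. ROWS is JSON, a list of rows, each a list of 5 numbers: the shift along the tool's x, y, z in m, then the turn about the tool's z in rad, then the opening, from 0 (shut) to 1 (fully open). A call has 1 to 20 rows; each row is the pose to reach, as a shift and turn from the pose measured when the call began, along the tool's axes at that moment; what a row does not reach only later rows make up. A row lasts 1/10 s, in which the tool goes at most 50 mm and 8.59 degrees, less where a joint would pass 70% of its speed; a pose out of reach is approached as far as the arm can. A call with a gripper value outside its range is refused whole. The fingers move at their own pace and stop on an object; FORCE is the grip in N (left out, the last holds). Time passes only in rows, so rows that repeat a pose let the fingers close. It gives the time, the measured TCP pose, the force and the opening at its end, in the units of the state.
- r.sense(): the state, without advancing time (a new reading comes with each control period).
- r.snapshot(name): name is "scene" or "top" or "wrist"; returns a dict with "pixels" (480x640x3 uint8, red, green, blue), "K" (3x3 intrinsics, pixels), "k1" (the pictures are not rectified: a ray, as slopes to the right and down, at radius r is drawn at 1 + k1 r^2 times it, then the intrinsics apply), "R" (3x3) and "t" (3): a world point X has camera coordinates R X + t. Camera axes: x right, y down, z forward; pixel columns grow to the right and rows downward; lengths in mm; the calibration is good to about 2 mm. A picture is of the moment at which its call begins. There is no depth.
- r.hand_in(): hands the job in, once; it reports no verdict.
The state is a dict: "time": time; "joint_pos": joint angles; "qd": joint speeds; "joint_efforts": joint torques, N m; "tool_pos": TCP position; "tcp_rot": TCP orientation; "ft_force": force on the tool from outside, world axes, zero at the start; "wrist_torque": the same for the moment, N m; "finger_gap": finger opening in mm.
Only numpy, scipy, OpenCV 4.12 (cv2) and the standard library are available. Lean on these libraries where they do the work, as an engineer would, in place of code of your own. Each camera call takes 0.05 s, during which the arm holds its last target.

## Task

Refill the feed track of the bolt press: pull the orange handle of the sprung follower back until the catch holds it, stand all the black clamp bodies in the track, push the blue nose stop fully home on the rail at the track's open end and swing the red-knobbed locking bar right down across it. Only then, with every body in, press the yellow pad of the catch so that the follower runs forward and closes up the row. Do not disturb the other things on the bench.

Things in the scene. Friction and masses are not known exactly. Their poses are not given: they have to be found in the camera images.
- feeder: Feed track on the bench: dark grey base plate 120 x 440 x 12 mm. Origin on the bench under the channel's centre line; z up, y along the channel, open (nose) end at -y. 'Track frame' below means (x, y, z) in mm in this frame. Plate: x -60..60, y -235..205. Channel walls: y -115..169, 30 mm apart, flared lips, tops at z = 42; channel floor at z = 24.
- rail_end (a point): Rounded free end of the steel T-rail, at its top: (0, -160, 24) in the track frame. The rail lies along x = 0 and is the channel's floor further back: head 34 mm wide, z 18..24, stem 20 mm wide, z 12..18. The plate ahead of it (y -235..-160) is bare, its top at z = 12.
- follower: White sprung follower sliding in the channel along the track's y. Origin on the channel floor, 15 mm behind its 20 mm high front face. At rest it is at y = -85 in the track frame. Pull it to y = 106 or more (stop at y = 115): the catch clicks in behind its lug and holds it at about y = 100 when let go. The spring pulls it to -y with 3 N at rest, 6 N drawn back, plus damping of 22 N per m/s.
- follower_grip (a point): Centre of the follower's upright orange handle, a flat plate 28 mm (track x) x 12 mm (track y) x 34 mm high, its top 17 mm above this point. It is 16 mm behind (+y) and 47 mm above the follower's origin. Pinch it from above with the fingers closing along the track's y.
- catch_pad (a point): Centre of the top of the yellow thumb pad (26 x 26 mm) of the sprung catch, at (-34, 183, 70) in the track frame at rest. Pressing it down by 8 to 10 mm (2 to 5 N) lifts the hook and lets the follower go.
- nose_home (a point): Where the nose stop's origin lies when it is fully home, butting on the ends of the channel walls: (0, -135, 12) in the track frame. Its back face is then at y = -115, where the row of clamp bodies starts.
- nose: Blue nose stop, loose, 0.24 kg: 60 mm (x) x 40 mm (y) x 34 mm high, T-slot along y in the underside that fits the T-rail with 1.5 mm clearance; on top a tab 24 mm (x) x 14 mm (y), 34 to 74 mm above the origin (centre of underside). Same either way round. Set it on the bare plate at about y = -205 in line with the rail, then push it along +y, sliding on the plate.
- lockbar (a joint): Angle of the locking bar, rad: 0 = down across the track just ahead of the nose; 2.5 to 2.85 at the start = laid open towards the robot. It stays where it is left. Hinge line along the track's y through (-45, -162.5, 36) in the track frame. Bar 10 mm wide (y), 12 mm high; it goes down only if the nose is fully home (2.5 mm to spare).
- bar_knob (a point): Centre of the red knob on the locking bar, 95 mm from the hinge line: cylinder of 20 mm diameter, 26 mm long along the hinge line; pinched by its ends (fingers closing along the track's y) it can turn in the grasp. Track frame: (-45 + 95 cos q, -162.5, 36 + 95 sin q), q the bar's angle.
- clamp1: Black moulded clamp body, 55 g: foot 26 mm (x) x 34 mm (y) x 20 mm high, neck 14 mm (x) x 22 mm (y) up to 52 mm height, zinc nut on top. Origin: centre of the underside. Same either way round. In the track it stands upright on the channel floor, its y along the track's y. May be absent (3 to 5 are there).
- clamp2: Black moulded clamp body, 55 g: foot 26 mm (x) x 34 mm (y) x 20 mm high, neck 14 mm (x) x 22 mm (y) up to 52 mm height, zinc nut on top. Origin: centre of the underside. Same either way round. In the track it stands upright on the channel floor, its y along the track's y. May be absent (3 to 5 are there).
- clamp3: Black moulded clamp body, 55 g: foot 26 mm (x) x 34 mm (y) x 20 mm high, neck 14 mm (x) x 22 mm (y) up to 52 mm height, zinc nut on top. Origin: centre of the underside. Same either way round. In the track it stands upright on the channel floor, its y along the track's y. May be absent (3 to 5 are there).
- clamp4: Black moulded clamp body, 55 g: foot 26 mm (x) x 34 mm (y) x 20 mm high, neck 14 mm (x) x 22 mm (y) up to 52 mm height, zinc nut on top. Origin: centre of the underside. Same either way round. In the track it stands upright on the channel floor, its y along the track's y. May be absent (3 to 5 are there).
- clamp5: Black moulded clamp body, 55 g: foot 26 mm (x) x 34 mm (y) x 20 mm high, neck 14 mm (x) x 22 mm (y) up to 52 mm height, zinc nut on top. Origin: centre of the underside. Same either way round. In the track it stands upright on the channel floor, its y along the track's y. May be absent (3 to 5 are there).
- tape: Roll of packing tape, 100 mm wide, 48 mm high, to be left alone.
- driver: Screwdriver with a red handle, 190 mm, lying on the bench, to be left alone.
- tin: Green tin of grease with a pale lid, 84 mm wide, 55 mm high, to be left alone.
- knife: Yellow cutter, 175 mm, lying on the bench, to be left alone.
- bolts: Open blue box of zinc bolts, 130 x 100 x 50 mm, to be left alone.
Not all that is in view belongs to the job. Leave any pink or turquoise look-alike of the clamp4 alone.

How it is judged:
By the outcome, as a careful person would: the job done as asked, in the order asked, and still so for the second after the job is handed in, with the robot touching nothing.
Of clamp1, clamp2, clamp3, clamp4, clamp5 only 3 to 5 are there at a start; the rules pass over those that are not, and their reading is None.
At some moment in a run one of clamp1, clamp2, clamp3, clamp4, clamp5, nose may be knocked a few centimetres aside while the robot is not near it.
Once in a run the grip may slacken for a moment while it holds something.
It also fails if it takes over 210 s, if anything falls off the work surface, if the arm or the gripper's body presses on something with over 40 N, if the wrist force passes 120 N, or if a joint passes its speed limit or range.

## Working session

There is one attempt and no reset: what is moved stays moved. The work goes in short steps, Python scripts to look and compute and a shell command to move; the robot and the scene stay as the last step left them, time stands still between calls to the robot, and variables do not carry over. Pictures are saved under pics/ and viewed, and the job is handed in when it is done.

```bash
ls; mkdir -p pics
python3 - <<'E'
from bench import r
import cv2
print(r.sense())
for n in("scene","top","wrist"):
    s=r.snapshot(n); cv2.imwrite(f"pics/a_{n}.png",s["pixels"][:,:,::-1])
    print(n,s["K"],s["k1"],s["R"],s["t"])
E
```

```text
pics
{'time': 0.0, 'joint_pos': array([-7.10143294e+01,  7.51387059e+00,  8.53306806e+01, -8.09273892e-04,
        8.72620730e+01, -4.89349690e+00]), 'qd': array([-0.02196161, -0.01866895,  0.02822306, -0.09231215, -0.00753952,
        0.06275467]), 'joint_efforts': array([-1.73495268e-03, -5.69382119e+01, -5.00567079e+01, -5.87019331e-04,
        1.45712882e-02, -3.09534346e-05]), 'tool_pos': array([ 242.71356927, -548.10245619,  230.24391111]), 'tcp_rot': array([-1.79893695e+02, -8.29011933e-03,  2.38791993e+01]), 'ft_force': array([0.72327899, 0.05544387, 0.65618171]), 'wrist_torque': array([-0.01514678, -0.00082165,  0.01583435]), 'finger_gap': 85.15734336445895}
scene [[456.79399784   0.         313.54835325]
 [  0.         456.79399784 249.36144429]
 [  0.           0.           1.        ]] -0.10732512806110406 [[-0.76772449  0.64036355  0.02310051]
 [ 0.37724639  0.48082933 -0.79151015]
 [-0.51796165 -0.59894714 -0.61071929]] [ 384.18978345 -150.05102111 1386.17962258]
top [[455.44408146   0.         314.02603949]
 [  0.         455.44408146 244.01821432]
 [  0.           0.           1.        ]] -0.07312075172653176 [[ 0.00564673 -0.99997201  0.00490874]
 [-0.99014928 -0.00627789 -0.13987492]
 [ 0.13990182 -0.00407055 -0.99015701]] [   2.91524068  532.05653509 1146.92272141]
wrist [[395.96327827   0.         318.44123249]
 [  0.         395.96327827 241.00601151]
 [  0.           0.           1.        ]] -0.02276077231888765 [[ 0.40467614 -0.91445873 -0.00156524]
 [-0.87887261 -0.38939991  0.27559147]
 [-0.25262653 -0.11014965 -0.96127358]] [-600.0351756   -35.96371444  378.98319111]
```

View pics/a_scene.png

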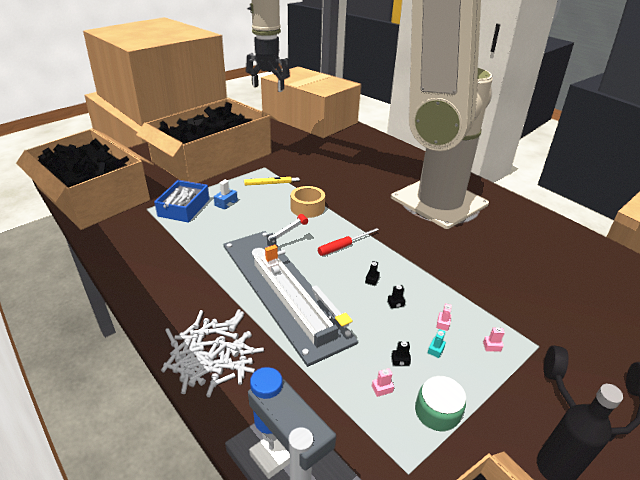

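View pics/a_top.png

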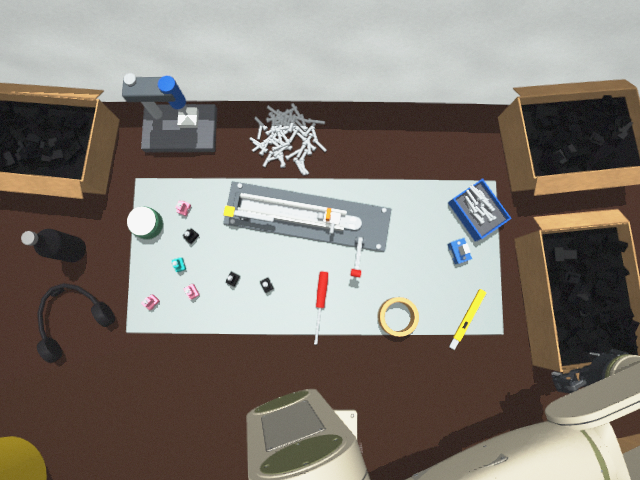

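View pics/a_wrist.png

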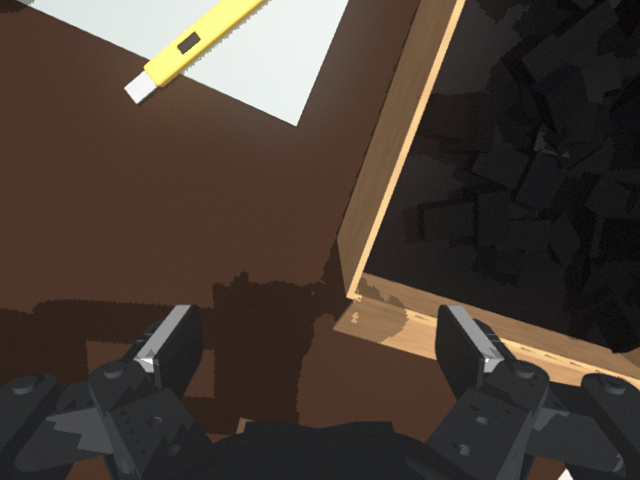

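The top view shows three black clamps at about (190,236), (233,279) and (267,285). The nose is at (460,251), the handle near (330,214), the yellow pad at (229,211) and the red knob at (356,273). The track lies roughly along world y, with its open end to the right.

```bash
cat > h.py <<'E'
from bench import r
import cv2, numpy as np
def snap(n,save=None):
    s=r.snapshot(n)
    if save: cv2.imwrite(f"pics/{save}.png",s["pixels"][:,:,::-1])
    return s
def und(s,p):
    p=np.asarray(p,float).reshape(-1,1,2); 
    return cv2.undistortPoints(p,s["K"],np.array([s["k1"],0,0,0,0])).reshape(-1,2)
def ray(s,p):
    d=und(s,p); d=np.c_[d,np.ones(len(d))]
    return -s["R"].T@s["t"], d@s["R"]
def plane(s,p,z):
    c,d=ray(s,p); return c+d*((z-c[2])/d[:,2])[:,None]
def tri(s1,p1,s2,p2):
    c1,d1=ray(s1,p1);c2,d2=ray(s2,p2);d1=d1[0]/np.linalg.norm(d1[0]);d2=d2[0]/np.linalg.norm(d2[0])
    k=np.linalg.lstsq(np.c_[d1,-d2],c2-c1,rcond=None)[0]
    a=c1+k[0]*d1;b=c2+k[1]*d2
    return (a+b)/2,np.linalg.norm(a-b)
def proj(s,X):
    return cv2.projectPoints(np.asarray(X,float).reshape(-1,3),cv2.Rodrigues(s["R"])[0],s["t"],s["K"],np.array([s["k1"],0,0,0,0]))[0].reshape(-1,2)
RNG={"orange":((8,170,120),(17,255,255)),"yellow":((24,150,120),(34,255,255)),"red":((0,180,90),(4,255,255)),
"blue":((104,150,60),(116,255,255)),"black":((0,0,0),(180,255,45)),"grey":((90,20,50),(130,90,130))}
def blobs(s,c,roi=None,amin=15):
    hsv=cv2.cvtColor(s["pixels"],cv2.COLOR_RGB2HSV); m=cv2.inRange(hsv,*map(np.array,RNG[c]))
    if c=="red": m|=cv2.inRange(hsv,np.array((175,180,90)),np.array((180,255,255)))
    if roi: z=np.zeros_like(m);x0,y0,x1,y1=roi;z[y0:y1,x0:x1]=m[y0:y1,x0:x1];m=z
    n,l,st,ce=cv2.connectedComponentsWithStats(m)
    return sorted([(st[i,4],ce[i].round(1).tolist(),st[i,:4].tolist()) for i in range(1,n) if st[i,4]>=amin],key=lambda q:-q[0]),m
E
python3 - <<'E'
from h import *
T=snap("top");S=snap("scene")
for c in("orange","yellow","red","blue","black"):
    print(c,"T",blobs(T,c,(128,180,505,335))[0][:6]); print("   S",blobs(S,c,(150,160,540,470))[0][:8])
print(T["pixels"][200,300],T["pixels"][235,250],T["pixels"][225,380],T["pixels"][300,200])
hsv=cv2.cvtColor(T["pixels"],cv2.COLOR_RGB2HSV); print(hsv[230,250],hsv[225,375],hsv[300,200])
E
```

```text
orange T []
   S [(np.int32(121), [271.2, 253.8], [265, 245, 13, 16])]
yellow T [(np.int32(356), [470.7, 311.7], [455, 289, 31, 46]), (np.int32(87), [228.6, 210.8], [224, 206, 11, 11])]
   S [(np.int32(119), [343.3, 318.9], [335, 313, 17, 13]), (np.int32(74), [259.6, 180.0], [245, 178, 33, 5])]
red T [(np.int32(282), [321.7, 288.7], [317, 272, 11, 35]), (np.int32(56), [355.6, 272.8], [351, 269, 10, 8])]
   S [(np.int32(299), [334.2, 245.4], [318, 236, 34, 19]), (np.int32(65), [302.7, 218.6], [298, 214, 10, 10])]
blue T [(np.int32(444), [468.1, 219.5], [449, 190, 56, 51]), (np.int32(193), [457.5, 252.8], [448, 241, 24, 23]), (np.int32(164), [492.1, 196.0], [474, 180, 31, 36]), (np.int32(22), [462.0, 241.0], [458, 239, 7, 5])]
   S [(np.int32(1085), [182.3, 202.6], [154, 180, 55, 42]), (np.int32(804), [265.8, 382.4], [250, 367, 32, 32]), (np.int32(250), [225.1, 199.3], [214, 190, 23, 19]), (np.int32(158), [260.6, 424.5], [253, 411, 19, 23])]
black T [(np.int32(78), [191.4, 236.6], [186, 230, 13, 13]), (np.int32(37), [233.2, 280.2], [228, 274, 10, 12]), (np.int32(18), [267.4, 288.6], [265, 285, 6, 7])]
   S [(np.int32(368), [184.5, 419.4], [150, 367, 71, 103]), (np.int32(310), [401.1, 355.1], [392, 342, 19, 24]), (np.int32(239), [396.2, 297.4], [388, 285, 17, 23]), (np.int32(189), [372.2, 275.2], [365, 262, 14, 23]), (np.int32(39), [538.3, 460.1], [537, 452, 3, 18]), (np.int32(36), [475.8, 189.6], [467, 182, 17, 14]), (np.int32(21), [419.2, 173.7], [415, 166, 7, 14]), (np.int32(19), [475.6, 175.8], [471, 173, 10, 7])]
[139 151 157] [224 234 231] [138 149 157] [222 231 230]
[ 85  16 202] [103  31 157] [ 87  10 231]
```

Run:
```python
from h import *
T=snap("top");S=snap("scene")
hsv=cv2.cvtColor(T["pixels"],cv2.COLOR_RGB2HSV)
m=cv2.inRange(hsv[:,:,2],0,215); z=np.zeros_like(m); z[180:262,218:398]=m[180:262,218:398]
n,l,st,ce=cv2.connectedComponentsWithStats(z); i=1+np.argmax(st[1:,4]); print(st[i])
mm=np.uint8(l==i)*255
mm=cv2.morphologyEx(mm,cv2.MORPH_OPEN,np.ones((25,25)))if False else mm
cv2.imwrite("pics/b_mask.png",mm)
cs=cv2.findContours(mm,cv2.RETR_EXTERNAL,cv2.CHAIN_APPROX_NONE)[0]; c=max(cs,key=cv2.contourArea)
h=cv2.convexHull(c); ap=cv2.approxPolyDP(h,4,True).reshape(-1,2); print(ap)
print(plane(T,ap,12).round(1))
big=cv2.resize(T["pixels"][170:310,215:475],None,fx=3,fy=3,interpolation=cv2.INTER_CUBIC); cv2.imwrite("pics/b_top.png",big[:,:,::-1])
big=cv2.resize(S["pixels"][170:380,200:440],None,fx=3,fy=3,interpolation=cv2.INTER_CUBIC)[:600]; cv2.imwrite("pics/b_scene.png",big[:,:,::-1])
print("pad",tri(T,(228.6,210.8),S,(343.3,318.9)));print("knob",tri(T,(355.6,272.8),S,(302.7,218.6)))
```

```text
[ 223  181  169   72 5418]
[[231 182]
 [391 208]
 [385 250]
 [356 251]
 [231 229]
 [223 224]]
[[ 704.3  232.5   12. ]
 [ 635.  -201.    12. ]
 [ 520.8 -182.8   12. ]
 [ 517.6 -105.5   12. ]
 [ 574.8  228.2   12. ]
 [ 588.2  250.1   12. ]]
pad (array([613.15280011, 225.23541676,  67.15696484]), np.float64(1.8613876620476164))
knob (array([455.62531417, -99.00452431,  66.85987777]), np.float64(0.6276203606467887))
```

View pics/b_top.png

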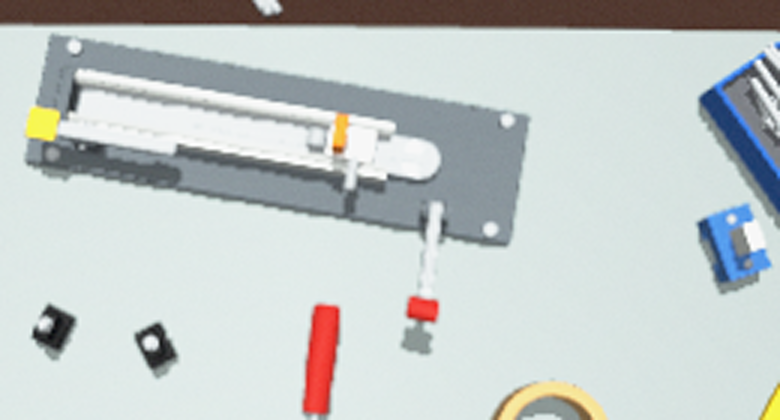

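View pics/b_scene.png

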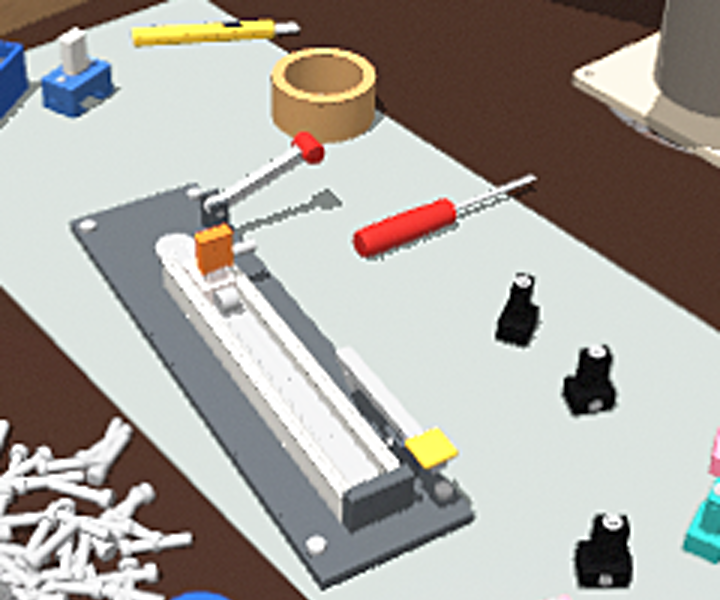

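```bash
cat >> h.py <<'E'
from scipy.spatial.transform import Rotation as Rn
def tcp():
    s=r.sense(); return np.array(s["tool_pos"]),Rn.from_euler("xyz",s["tcp_rot"],degrees=True).as_matrix()
def plan(p,yaw=None,show=True):
    """row to reach world tcp p with yaw"""
    t,R=tcp(); d=R.T@(np.asarray(p,float)-t)/1000
    cy=r.sense()["tcp_rot"][2]; dy=0 if yaw is None else ((yaw-cy+90)%180-90)
    print("from",t.round(1),"yaw",round(cy,2),"-> row",d.round(4).tolist(),round(float(np.radians(-dy)),4),"dist",round(float(np.linalg.norm(d)*1000)))
def track(): 
    import json; o=json.load(open("track.json")); return np.array([o["x"],o["y"],0]),Rn.from_euler("z",o["yaw"],degrees=True).as_matrix()
def w(p): O,R=track(); return O+R@np.asarray(p,float)
def wi(p): O,R=track(); return (np.asarray(p,float)-O)@R
E
echo '{"x":614.4,"y":39.5,"yaw":-9.0}' > track.json
python3 - <<'E'
from h import *
s=snap("wrist"); c=-s["R"].T@s["t"]; t,R=tcp(); print("cam in tool",R.T@(c-t), "axes in tool", (s["R"]@R).round(3))
print(w((0,-69,71)))
plan(w((-30,-69,0))*[1,1,0]+[0,0,330],-9)
E
```

```text
cam in tool [  69.74189615    0.86784101 -142.83516893] axes in tool [[-0.     1.     0.   ]
 [-0.961 -0.    -0.276]
 [-0.276 -0.     0.961]]
[603.60602191 -28.6504955   71.        ]
from [ 242.9 -548.6  231.1] yaw 23.88 -> row [0.5151, -0.3457, -0.0987] 0.5739 dist 628
```

```bash
python3 -m jog '[[0,0,-0.1,0,1],[0,0,-0.1,0,1],[0.515,-0.346,-0.099,0.574,1],[0.515,-0.346,-0.099,0.574,1],[0.515,-0.346,-0.099,0.574,1],[0.515,-0.346,-0.099,0.574,1],[0.515,-0.346,-0.099,0.574,1],[0.515,-0.346,-0.099,0.574,1],[0.515,-0.346,-0.099,0.574,1],[0.515,-0.346,-0.099,0.574,1],[0.515,-0.346,-0.099,0.574,1],[0.515,-0.346,-0.099,0.574,1],[0.515,-0.346,-0.099,0.574,1],[0.515,-0.346,-0.099,0.574,1],[0.515,-0.346,-0.099,0.574,1],[0.515,-0.346,-0.099,0.574,1],[0.515,-0.346,-0.099,0.574,1],[0.515,-0.346,-0.099,0.574,1]]'
python3 - <<'E'
from h import *
snap("wrist","c_w1"); print(tcp()[0])
E
```

```text
time: 2.2
tool_pos: [573.4, -24.7, 330.3]
tcp_rot: [180.0, 0.0, -9.1]
ft_force: [-0.0, -0.8, 0.2]
finger_gap: 85.3
[573.36040468 -24.94899395 330.44290366]
```

View pics/c_w1.png

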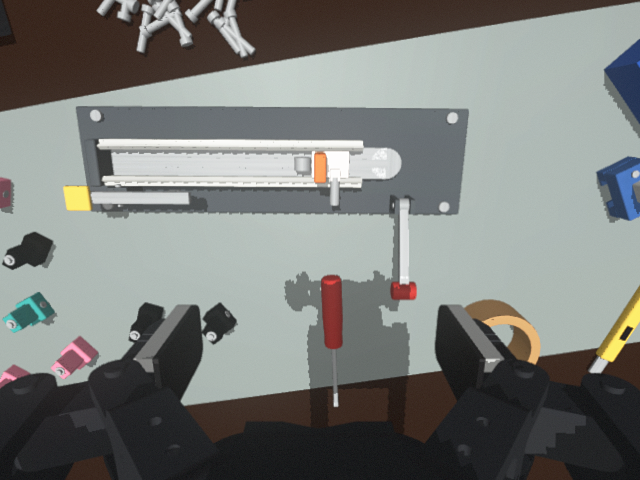

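The wrist view shows the plate with corners near (77,107), (467,109) and (460,214). The handle is at (320,167), the pad at (77,198) and the knob at (404,291). I'll fit the track pose from these.

```bash
cat >> h.py <<'E'
def hullcorners(mask,eps=5):
    c=max(cv2.findContours(mask,cv2.RETR_EXTERNAL,cv2.CHAIN_APPROX_NONE)[0],key=cv2.contourArea)
    return c,cv2.approxPolyDP(cv2.convexHull(c),eps,True).reshape(-1,2)
E
python3 - <<'E'
from h import *
W=snap("wrist");T=snap("top");S=snap("scene")
hsv=cv2.cvtColor(W["pixels"],cv2.COLOR_RGB2HSV)
m=cv2.inRange(hsv,np.array((0,0,30)),np.array((180,255,110)));z=np.zeros_like(m);z[95:235,70:475]=m[95:235,70:475]
n,l,st,ce=cv2.connectedComponentsWithStats(z);i=1+np.argmax(st[1:,4])
mm=np.uint8(l==i)*255;c,ap=hullcorners(mm,4);print(ap.tolist())
c=c.reshape(-1,2)
def line(sel):
    p=plane(W,c[sel].astype(float),12);v=cv2.fitLine(p[:,:2].astype(np.float32),cv2.DIST_HUBER,0,.01,.01).ravel();return v
top=line((c[:,1]<113)&(c[:,0]>90)&(c[:,0]<455)); right=line((c[:,0]>455)&(c[:,1]>118)&(c[:,1]<200)); left=line((c[:,0]<100)&(c[:,1]>115)&(c[:,1]<178))
for n_,v in(("top",top),("right",right),("left",left)): print(n_,v, np.degrees(np.arctan2(v[1],v[0])))
def inter(a,b):
    k=np.linalg.solve(np.c_[a[:2],-b[:2]],b[2:]-a[2:]);return a[2:]+k[0]*a[:2]
A=inter(top,left);B=inter(top,right);print(A,B,np.linalg.norm(A-B))
yaw=np.degrees(np.arctan2(-(A-B)[0],(A-B)[1]));R=Rn.from_euler("z",yaw,degrees=True).as_matrix()[:2,:2]
O=(A+B)/2-R@[60,-15];print("yaw",yaw,"O",O)
for col in("orange","yellow","red"):
    bw=blobs(W,col,(60,90,520,310))[0];bs=blobs(S,col,(220,205,440,380))[0];bt=blobs(T,col,(218,180,400,335))[0];print(col,bw[:2],bs[:2],bt[:2])
E
```

```text
[[216, 211], [109, 212], [99, 204], [190, 192], [205, 198]]Traceback (most recent call last):
  File "<stdin>", line 10, in <module>
  File "<stdin>", line 9, in line
  File "h.py", line 14, in plane
    c,d=ray(s,p); return c+d*((z-c[2])/d[:,2])[:,None]
        ~~~^^^^^
  File "h.py", line 11, in ray
    d=und(s,p); d=np.c_[d,np.ones(len(d))]
  File "h.py", line 9, in und
    return cv2.undistortPoints(p,s["K"],np.array([s["k1"],0,0,0,0])).reshape(-1,2)
           ~~~~~~~~~~~~~~~~~~~^^^^^^^^^^^^^^^^^^^^^^^^^^^^^^^^^^^^^^
cv2.error: OpenCV(4.12.0) /io/opencv/modules/calib3d/src/undistort.dispatch.cpp:347: error: (-215:Assertion failed) CV_IS_MAT(_src) && CV_IS_MAT(_dst) && (_src->rows == 1 || _src->cols == 1) && (_dst->rows == 1 || _dst->cols == 1) && _src->cols + _src->rows - 1 == _dst->rows + _dst->cols - 1 && (CV_MAT_TYPE(_src->type) == CV_32FC2 || CV_MAT_TYPE(_src->type) == CV_64FC2) && (CV_MAT_TYPE(_dst->type) == CV_32FC2 || CV_MAT_TYPE(_dst->type) == CV_64FC2) in function 'cvUndistortPointsInternal'
```

```bash
cat > fit.py <<'E'
from h import *
W=snap("wrist");T=snap("top");S=snap("scene")
hsv=cv2.cvtColor(W["pixels"],cv2.COLOR_RGB2HSV)
print(hsv[120,250],hsv[130,440],hsv[205,300],hsv[60,300],hsv[250,250])
m=cv2.inRange(hsv[:,:,2],30,135);z=np.zeros_like(m);z[100:235,70:475]=m[100:235,70:475]
n,l,st,ce=cv2.connectedComponentsWithStats(z);i=1+np.argmax(st[1:,4]);print(st[i])
mm=np.uint8(l==i)*255;c,ap=hullcorners(mm,4);print(ap.tolist())
c=c.reshape(-1,2)
def line(sel):
    p=plane(W,c[sel].astype(float),12);v=cv2.fitLine(p[:,:2].astype(np.float32),cv2.DIST_HUBER,0,.01,.01).ravel();return v
top=line((c[:,1]<113)&(c[:,0]>90)&(c[:,0]<455)); right=line((c[:,0]>455)&(c[:,1]>118)&(c[:,1]<200)); left=line((c[:,0]<100)&(c[:,1]>115)&(c[:,1]<178))
for n_,v in(("top",top),("right",right),("left",left)): print(n_,v, np.degrees(np.arctan2(v[1],v[0])))
def inter(a,b):
    k=np.linalg.solve(np.c_[a[:2],-b[:2]],b[2:]-a[2:]);return a[2:]+k[0]*a[:2]
A=inter(top,left);B=inter(top,right);print(A,B,np.linalg.norm(A-B))
yaw=np.degrees(np.arctan2(-(A-B)[0],(A-B)[1]));R=Rn.from_euler("z",yaw,degrees=True).as_matrix()[:2,:2]
O=(A+B)/2-R@[60,-15];print("yaw",yaw,"O",O)
for col in("orange","yellow","red"):
    bw=blobs(W,col,(60,90,520,310))[0];bs=blobs(S,col,(220,205,440,380))[0];bt=blobs(T,col,(218,180,400,335))[0];print(col,bw[:2],bs[:2],bt[:2])
E
python3 fit.py
```

```text
[ 99  22 118] [ 99  22 116] [108  21 119] [ 73  11 206] [ 76  17 194]
[   76   107   393   128 25389]
[[468, 110], [457, 213], [394, 234], [113, 217], [93, 211], [76, 108]]
top [1.6571924e-01 9.8617297e-01 6.7154724e+02 5.4803805e+00] 80.460976
right [ 9.8545647e-01 -1.6992798e-01  5.8222906e+02 -1.9510971e+02] -9.783631
left [ 9.8599929e-01 -1.6674961e-01  6.7352808e+02  2.3263159e+02] -9.5988865
[708.71826 226.68031] [ 636.2735  -204.42891] 437.15375
yaw -9.539016 O [615.81125836  35.86144759]
orange [] [(np.int32(121), [271.3, 253.7], [265, 245, 13, 16])] []
yellow [] [(np.int32(120), [343.2, 318.9], [335, 313, 17, 13])] [(np.int32(89), [228.6, 210.8], [224, 206, 11, 11])]
red [] [(np.int32(300), [334.2, 245.4], [318, 236, 34, 19]), (np.int32(64), [302.8, 218.7], [298, 214, 10, 10])] [(np.int32(97), [323.0, 278.0], [319, 272, 9, 13]), (np.int32(34), [354.0, 272.5], [351, 270, 7, 6])]
```

```bash
echo '{"x":616.3,"y":35.8,"yaw":-9.54}' > track.json
python3 - <<'E'
from h import *
import h
W=snap("wrist");T=snap("top");S=snap("scene")
hsv=cv2.cvtColor(W["pixels"],cv2.COLOR_RGB2HSV)
print(hsv[167,320],hsv[198,77],hsv[291,404])
hT=cv2.cvtColor(T["pixels"],cv2.COLOR_RGB2HSV);print(hT[214,329],hT[211,329])
h.RNG.update(orange=((5,170,100),(20,255,255)),yellow=((22,150,100),(34,255,255)),red=((0,170,70),(4,255,255)))
for n,X in(("orange",(0,-69,88)),("yellow",(-34,183,70)),):
    print(n,"pred W",proj(W,w(X)),"T",proj(T,w(X)),"S",proj(S,w(X)))
for col in("orange","yellow","red"):
    bw=blobs(W,col,(60,90,520,310))[0][:2];bt=blobs(T,col,(218,180,400,335))[0];bs=blobs(S,col,(220,205,440,380))[0]
    print(col,bw,bt[:2],bs[:2])
    if col=="red": bw=bw[1:];bs=bs[1:]
    X,e=tri(W,bw[0][1],S,bs[0][1]);print("   tri WS",wi(X),e)
E
```

```text
[ 13 154 252] [ 27 139 252] [  1 154 141]
[ 18 191 247] [ 18 191 247]
orange pred W [[320.52808962 168.78945759]] T [[329.5414771  212.61313778]] S [[270.13272976 246.2739701 ]]
yellow pred W [[ 77.11715787 198.80306258]] T [[229.96779304 210.34904941]] S [[342.73433463 316.96772674]]
orange [] [(np.int32(38), [327.9, 213.8], [326, 209, 5, 11])] [(np.int32(134), [271.1, 253.3], [265, 245, 13, 16])]Traceback (most recent call last):
  File "<stdin>", line 14, in <module>
IndexError: list index out of range
```

```bash
sed -i 's/"orange":((8,170,120)/"orange":((6,120,100)/;s/"orange":((6,120,100),(17/"orange":((6,120,100),(20/;s/"yellow":((24,150,120)/"yellow":((23,110,100)/;s/"red":((0,180,90)/"red":((0,130,70)/' h.py
python3 - <<'E'
from h import *
W=snap("wrist");T=snap("top");S=snap("scene")
for col in("orange","yellow","red"):
    bw=blobs(W,col,(60,90,520,310))[0][:2];bs=blobs(S,col,(220,205,440,380))[0]
    print(col,bw,bs[:2])
    if col=="red": bw=bw[1:];bs=bs[1:]
    X,e=tri(W,bw[0][1],S,bs[0][1]);print("   tri WS",wi(X),e)
for roi in ((120,295,165,345),(195,295,240,345),(0,225,60,275)): print(blobs(W,"black",roi)[0][:2])
plan(w((0,-69,0))*[1,1,0]+[0,0,150],-9.54)
plan(w((0,-69,0))*[1,1,0]+[0,0,55],-9.54)
E
```

```text
orange [(np.int32(334), [320.8, 167.9], [315, 153, 12, 30])] [(np.int32(332), [307.5, 209.7], [291, 205, 34, 13]), (np.int32(152), [270.9, 253.0], [265, 244, 13, 18])]
   tri WS [-30.9441936  -47.19974523 185.12711067] 92.08507382707772
yellow [(np.int32(564), [77.6, 198.0], [65, 186, 26, 25])] [(np.int32(131), [343.4, 318.6], [335, 313, 18, 13])]
   tri WS [-34.22345428 184.84286418  66.77988059] 0.6882594118264259
red [(np.int32(630), [331.8, 293.0], [322, 276, 21, 34]), (np.int32(369), [404.1, 291.1], [392, 283, 25, 17])] [(np.int32(317), [334.2, 245.5], [318, 236, 34, 20]), (np.int32(66), [302.7, 218.7], [297, 214, 11, 10])]
   tri WS [-137.34792146 -163.45428747   63.66231941] 1.154361090310241
[(np.int32(400), [147.2, 317.9], [133, 304, 30, 31])]
[(np.int32(289), [215.7, 325.5], [204, 309, 26, 34]), (np.int32(117), [197.6, 334.0], [195, 320, 7, 25])]
[(np.int32(422), [27.7, 254.8], [8, 241, 40, 28]), (np.int32(52), [35.1, 236.7], [25, 233, 20, 10])]
from [573.7 -23.7 330.3] yaw -9.01 -> row [0.0321, 0.0036, 0.1803] 0.0093 dist 183
from [573.7 -23.7 330.3] yaw -9.01 -> row [0.0321, 0.0036, 0.2753] 0.0093 dist 277
```

```bash
python3 -m jog '[[0.032,0.0036,0.05,0.009,1],[0.032,0.0036,0.1,0.009,1],[0.032,0.0036,0.14,0.009,1],[0.032,0.0036,0.18,0.009,1],[0.032,0.0036,0.21,0.009,1],[0.032,0.0036,0.23,0.009,1],[0.032,0.0036,0.25,0.009,1],[0.032,0.0036,0.265,0.009,1],[0.032,0.0036,0.275,0.009,1],[0.032,0.0036,0.275,0.009,1],[0.032,0.0036,0.275,0.009,0],[0.032,0.0036,0.275,0.009,0],[0.032,0.0036,0.275,0.009,0],[0.032,0.0036,0.275,0.009,0],[0.032,0.0036,0.275,0.009,0],[0.032,0.0036,0.275,0.009,0],[0.032,0.0036,0.275,0.009,0],[0.032,0.0036,0.275,0.009,0]]' 80
python3 - <<'E'
from h import *
snap("wrist","d_w1");snap("scene","d_s1"); print(wi(tcp()[0]),r.sense()["finger_gap"],r.sense()["ft_force"])
E
```

```text
time: 4.65
tool_pos: [605.3, -31.3, 56.0]
tcp_rot: [-179.9, -0.0, -9.5]
ft_force: [-0.4, 5.2, 2.9]
finger_gap: 10.8
[  0.2424902 -67.9911517  55.9782362] 10.833394085541588 [-0.80144614  4.40204018  3.56738986]
```

View pics/d_w1.png

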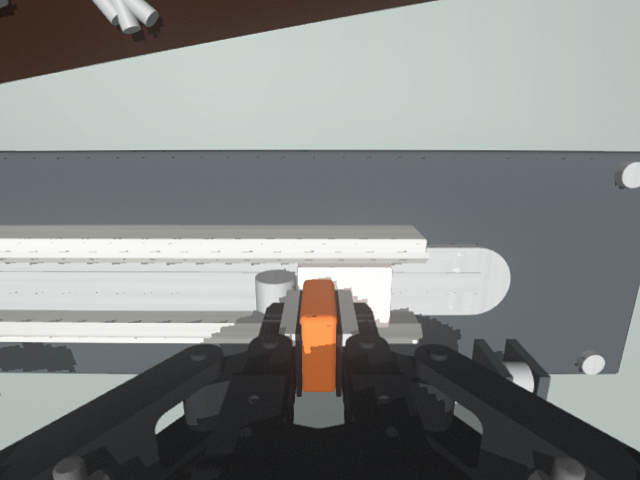

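The handle sits between the pads at (320,330). Pulling it back now.

```bash
python3 -m jog '[[0,-0.005,0,0,0],[0,-0.015,0,0,0],[0,-0.025,0,0,0],[0,-0.035,0,0,0],[0,-0.047,0,0,0],[0,-0.059,0,0,0],[0,-0.071,0,0,0],[0,-0.083,0,0,0],[0,-0.095,0,0,0],[0,-0.107,0,0,0],[0,-0.119,0,0,0],[0,-0.131,0,0,0],[0,-0.143,0,0,0],[0,-0.155,0,0,0],[0,-0.167,0,0,0],[0,-0.177,0,0,0],[0,-0.186,0,0,0],[0,-0.194,0,0,0],[0,-0.194,0,0,0],[0,-0.194,0,0,0]]' 80
python3 - <<'E'
from h import *
snap("wrist","e_w1"); print(wi(tcp()[0]),r.sense()["finger_gap"],r.sense()["ft_force"])
E
```

```text
time: 6.75
tool_pos: [637.2, 159.0, 55.9]
tcp_rot: [180.0, -0.0, -9.5]
ft_force: [-0.1, -6.2, 0.5]
finger_gap: 11.0
[  0.18927751 124.8700574   55.96848777] 10.559083444170533 [ 0.30503957 -6.37087179  0.74087785]
```

View pics/e_w1.png

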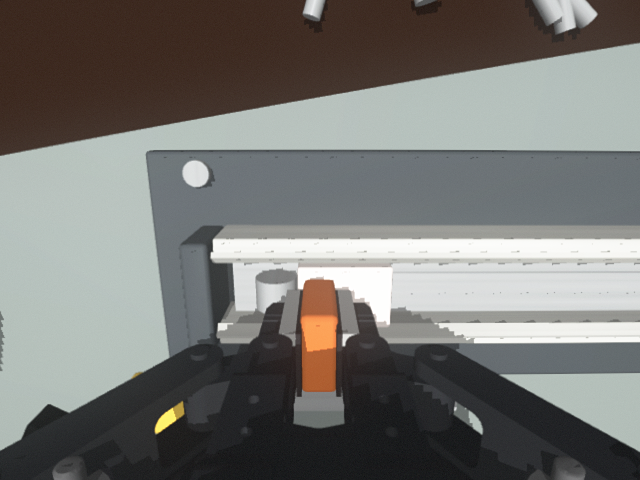

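```bash
python3 -m jog '[[0,0.003,0,0,0],[0,0.006,0,0,0],[0,0.008,0,0,0],[0,0.0095,0,0,0],[0,0.0095,0,0,0]]' 80; python3 -m jog '[[0,0,0,0,0.3],[0,0,0,0,0.3],[0,0,0,0,0.3],[0,0,-0.02,0,0.5],[0,0,-0.06,0,0.5],[0,0,-0.1,0,0.5],[0,0,-0.15,0,0.8],[0,0,-0.2,0,1],[0,0,-0.245,0,1],[0,0,-0.265,0,1],[0,0,-0.265,0,1]]'
python3 - <<'E'
from h import *
W=snap("wrist","f_w1"); print(wi(tcp()[0]),r.sense()["finger_gap"],r.sense()["ft_force"])
b=blobs(W,"orange")[0][:3];print(b); print(wi(plane(W,[b[0][1]],86)))
E
```

```text
time: 7.3
tool_pos: [635.7, 150.0, 56.0]
tcp_rot: [-180.0, -0.1, -9.5]
ft_force: [1.6, 1.6, -1.1]
finger_gap: 11.0
time: 8.4
tool_pos: [637.2, 150.3, 326.9]
tcp_rot: [-179.8, -0.5, -9.5]
ft_force: [0.4, 0.3, 0.4]
finger_gap: 85.2
[  0.85227237 116.14867634 323.52338208] 85.53660591123663 [ 1.1305373   0.3106588  -0.75730937]
[(np.int32(1120), [610.9, 349.9], [584, 327, 56, 49]), (np.int32(336), [320.0, 204.1], [314, 189, 12, 31]), (np.int32(99), [635.6, 380.3], [628, 372, 12, 17])]
[[-160.44070585 -207.26557634   86.        ]]
```

View pics/f_w1.png

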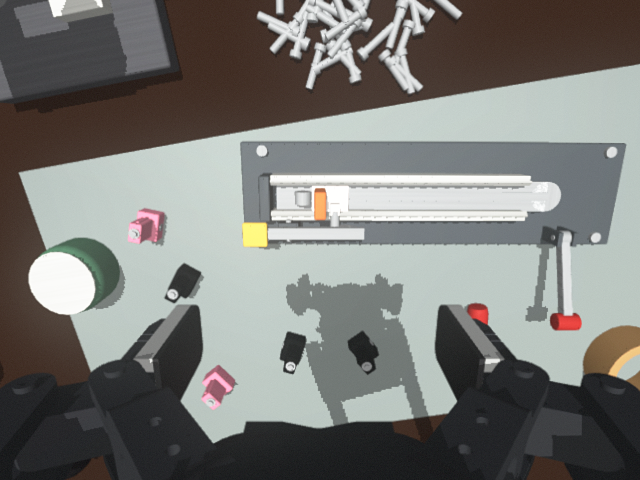

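Follower is held: handle at (320,204), which puts it at about y=100, with zero force on the wrist. Three black clamps are visible, with nuts near (172,293), (290,366) and (374,366). Measuring them next.

Run:
```python
from h import *
W=snap("wrist");S=snap("scene","g_s");T=snap("top","g_t")
print("follower handle",wi(plane(W,[(320,204.1)],86)), "j",r.sense()["joint_pos"].round(1))
pw=[(172,293.5),(290,367),(374,367)]
for p in pw:
    X=plane(W,[p],54)[0]; print(X.round(1),wi(X).round(1),"S",proj(S,X).round(1),"T",proj(T,X).round(1))
hsv=cv2.cvtColor(S["pixels"],cv2.COLOR_RGB2HSV)
big=cv2.resize(S["pixels"][230:400,340:540],None,fx=4,fy=3.5,interpolation=cv2.INTER_CUBIC);cv2.imwrite("pics/g_s2.png",big[:,:,::-1])
```

```text
follower handle [[  0.61728405 114.03035466  86.        ]] j [  8.8  14.8  68.   -0.   97.4 108.3]
[557.  330.7  54. ] [-107.4  280.9   54. ] S [[402.2 341.5]] T [[188.5 232.8]]
[442.  216.6  54. ] [-201.8  149.4   54. ] S [[398.1 285.1]] T [[231.  277.6]]
[425.5 117.8  54. ] [-201.8   49.2   54. ] S [[371.2 259.8]] T [[269.7 284.5]]
```

View pics/g_s2.png

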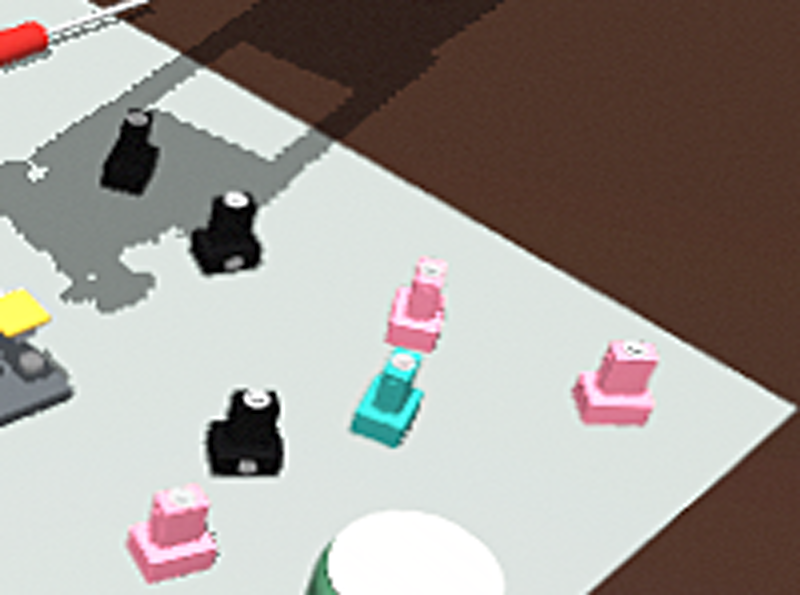

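Run:
```python
from h import *
plan((422,98,230),80.5)
```

```text
from [634.7 149.9 318.6] yaw -9.52 -> row [-0.201, 0.0863, 0.0892] 1.5705 dist 236
```

```bash
python3 -m jog '[[-0.05,0.02,0,-0.15,1],[-0.1,0.04,0,-0.3,1],[-0.15,0.06,0.02,-0.45,1],[-0.201,0.086,0.04,-0.6,1],[-0.201,0.086,0.06,-0.75,1],[-0.201,0.086,0.089,-0.9,1],[-0.201,0.086,0.089,-1.05,1],[-0.201,0.086,0.089,-1.2,1],[-0.201,0.086,0.089,-1.35,1],[-0.201,0.086,0.089,-1.5,1],[-0.201,0.086,0.089,-1.571,1],[-0.201,0.086,0.089,-1.571,1],[-0.201,0.086,0.089,-1.571,1]]'
python3 - <<'E'
from h import *
W=snap("wrist","h_w1");np.save("h_w.npy",W,allow_pickle=True)
E
```

```text
time: 9.9
tool_pos: [421.3, 98.2, 228.9]
tcp_rot: [-179.7, 0.1, 80.4]
ft_force: [-1.1, 0.4, 0.2]
finger_gap: 85.4
```

View pics/h_w1.png

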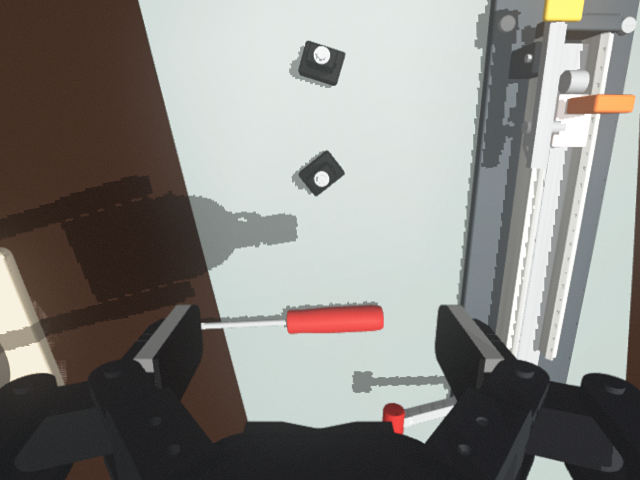

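```bash
cat >> h.py <<'E'
def clamp(W,roi,vmax=70,zoff=0):
    """foot rectangle on plane z=20 (+zoff); returns center, yaw of LONG axis deg, sizes; nut point on z=52"""
    v=W["pixels"].max(2); x0,y0,x1,y1=roi; m=np.zeros_like(v); sub=v[y0:y1,x0:x1]; m[y0:y1,x0:x1]=(sub<vmax)*np.uint8(255)
    n,l,st,ce=cv2.connectedComponentsWithStats(m);i=1+np.argmax(st[1:,4]);mm=np.uint8(l==i)*255
    c=max(cv2.findContours(mm,cv2.RETR_EXTERNAL,cv2.CHAIN_APPROX_NONE)[0],key=cv2.contourArea).reshape(-1,2).astype(float)
    P=plane(W,c,20+zoff)[:,:2].astype(np.float32)
    (cx,cy),(a,b),th=cv2.minAreaRect(P)
    if a<b: a,b,th=b,a,th+90
    h=cv2.drawContours(np.zeros_like(m),[cv2.convexHull(c.astype(np.int32))],-1,255,-1)
    nut=(h>0)&(v>150); ys,xs=np.nonzero(nut)
    N=plane(W,[(xs.mean(),ys.mean())],52+zoff)[0] if len(xs) else None
    return (cx,cy),(a,b),(th+90)%180-90,N,(xs.mean(),ys.mean()) if len(xs) else None
E
python3 - <<'E'
from h import *
W=snap("wrist");S=snap("scene")
for roi in((285,30,360,100),(285,140,360,210)):
    q=clamp(W,roi);print(q)
    d=min([(374.2,263.7),(399,287.1)],key=lambda p:np.hypot(*(proj(S,q[3])[0]-p)));print("tri",tri(W,q[4],S,d))
E
```

```text
((439.6549377441406, 218.35714721679688), (30.42933464050293, 16.981088638305664), -48.38460159301758, array([442.28505153, 216.51334059,  52.        ]), (np.float64(319.9244186046512), np.float64(56.33720930232558)))
tri (array([441.50716966, 218.05171452,  48.87371431]), np.float64(2.693465744108616))
((427.6387634277344, 127.6524658203125), (32.47099304199219, 24.817363739013672), 29.142288208007812, array([427.99819825, 126.83071652,  52.        ]), (np.float64(320.9789473684211), np.float64(178.56315789473683)))
tri (array([427.11379524, 127.81402891,  50.07058883]), np.float64(2.961068478971534))
```

Run:
```python
from h import *
W=snap("wrist")
for v in(85,100,115):
  q=clamp(W,(285,30,360,100),v);print([np.round(x,1) for x in q[:3]])
  q=clamp(W,(285,140,360,210),v);print([np.round(x,1) for x in q[:3]])
print(plane(W,[(335,308),(385,318)],20))
plan((427.7,127.4,25),29.1)
```

```text
[array([442.5, 216. ]), array([32.8, 26.4]), np.float64(-26.7)]
[array([427.7, 127.6]), array([33.2, 25.4]), np.float64(28.9)]
[array([442.5, 216.2]), array([33.2, 26.8]), np.float64(-26.4)]
[array([427.7, 127.7]), array([33.4, 25.9]), np.float64(28.7)]
[array([442.6, 216.3]), array([33.5, 27. ]), np.float64(-26.4)]
[array([427.6, 127.7]), array([33.7, 26.1]), np.float64(28.8)]
[[420.59213407  -3.21341143  20.        ]
 [467.36208598 -21.99230051  20.        ]]
from [421.9  98.3 229.9] yaw 80.43 -> row [0.0299, 0.0015, 0.2048] 0.8959 dist 207
```

```bash
python3 -m jog '[[0.03,0.0015,0.05,0.15,0.5],[0.03,0.0015,0.1,0.3,0.5],[0.03,0.0015,0.11,0.45,0.5],[0.03,0.0015,0.12,0.6,0.5],[0.03,0.0015,0.13,0.75,0.5],[0.03,0.0015,0.14,0.9,0.5],[0.03,0.0015,0.16,0.9,0.5],[0.03,0.0015,0.18,0.9,0.5],[0.03,0.0015,0.195,0.9,0.5],[0.03,0.0015,0.204,0.9,0.5],[0.03,0.0015,0.205,0.9,0.5],[0.03,0.0015,0.205,0.9,0.5]]' 40
python3 - <<'E'
from h import *
snap("wrist","i_w1")
E
python3 -m jog '[[0,0,0,0,0],[0,0,0,0,0],[0,0,0,0,0],[0,0,0,0,0],[0,0,0,0,0],[0,0,0,0,0],[0,0,-0.02,0,0],[0,0,-0.06,0,0],[0,0,-0.09,0,0],[0,0,-0.09,0,0]]' 40;  python3 - <<'E'
from h import *
snap("wrist","i_w2")
plan(w((0,-85,0))*[1,1,0]+[0,0,105],80.46)
E
```

```text
time: 11.3
tool_pos: [428.0, 127.5, 25.1]
tcp_rot: [-180.0, 0.2, 28.9]
ft_force: [-0.1, 0.3, 0.2]
finger_gap: 42.9
time: 12.35
tool_pos: [431.7, 128.2, 120.3]
tcp_rot: [179.9, -0.3, 28.9]
ft_force: [0.6, 0.1, -1.1]
finger_gap: 13.0
from [430.4 127.9 117.9] yaw 28.86 -> row [0.0655, 0.237, 0.0133] -0.9006 dist 246
```

View pics/i_w1.png

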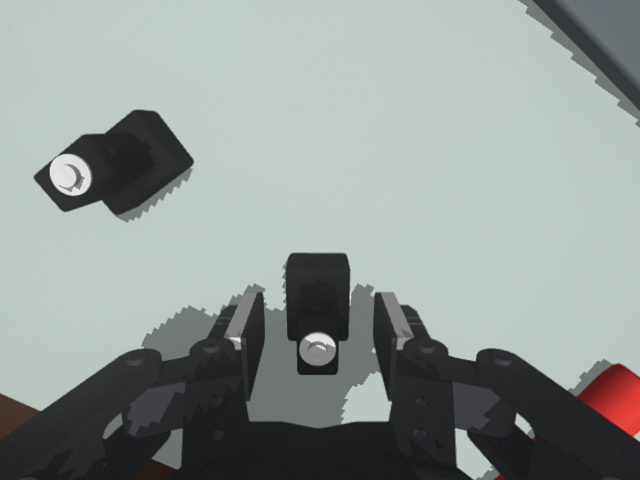

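View pics/i_w2.png

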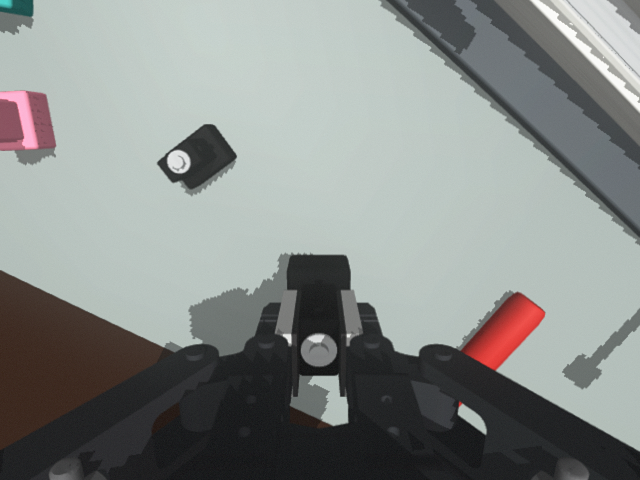

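Clamp gripped: gap 13 mm, nut centred between the pads at (318,350). Moving over the track.

```bash
python3 -m jog '[[0.01,0.04,-0.012,-0.1,0],[0.02,0.08,-0.012,-0.25,0],[0.04,0.12,-0.012,-0.4,0],[0.05,0.16,-0.012,-0.55,0],[0.06,0.2,-0.012,-0.7,0],[0.0655,0.237,-0.012,-0.8,0],[0.0655,0.237,-0.012,-0.9,0],[0.0655,0.237,-0.012,-0.9,0],[0.0655,0.237,-0.012,-0.9,0]]' 40;  python3 - <<'E'
from h import *
snap("wrist","j_w1");print(r.sense()["finger_gap"],wi(tcp()[0]))
plan(w((0,-85,0))*[1,1,0]+[0,0,50],80.46)
E
```

```text
time: 13.3
tool_pos: [600.9, -47.6, 128.5]
tcp_rot: [-180.0, -0.1, 80.3]
ft_force: [-0.5, -0.3, -0.3]
finger_gap: 13.3
13.444793247015529 [ -1.29797959 -84.51967033 128.98045648]
from [601.  -47.3 129. ] yaw 80.3 -> row [-0.0006, 0.0013, 0.079] -0.0029 dist 79
```

View pics/j_w1.png

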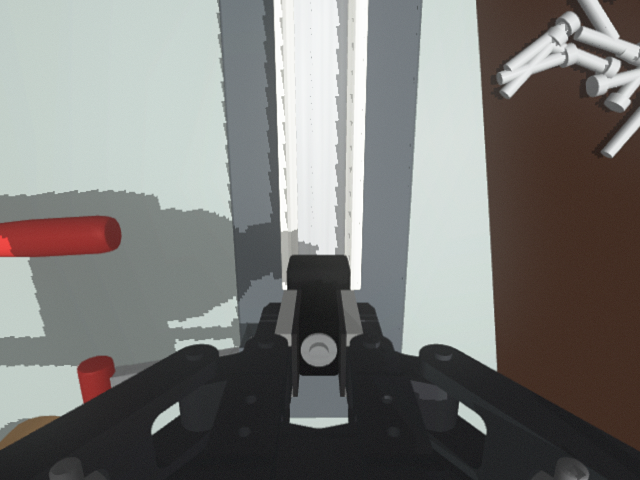

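```bash
python3 -m jog '[[0,0.0013,0.02,-0.003,0],[0,0.0013,0.04,-0.003,0],[0,0.0013,0.05,-0.003,0],[0,0.0013,0.058,-0.003,0],[0,0.0013,0.064,-0.003,0],[0,0.0013,0.07,-0.003,0],[0,0.0013,0.074,-0.003,0],[0,0.0013,0.077,-0.003,0],[0,0.0013,0.077,-0.003,0]]' 40;  python3 - <<'E'
from h import *
snap("wrist","k_w1");print(r.sense()["finger_gap"],wi(tcp()[0]),r.sense()["ft_force"])
E
```

```text
time: 14.25
tool_pos: [602.2, -47.5, 51.7]
tcp_rot: [180.0, -0.1, 80.5]
ft_force: [-0.4, 0.1, -0.8]
finger_gap: 13.3
12.894643862585916 [  0.09893999 -84.52279901  52.02492393] [-0.88917239 -1.0933692   0.01321893]
```

View pics/k_w1.png

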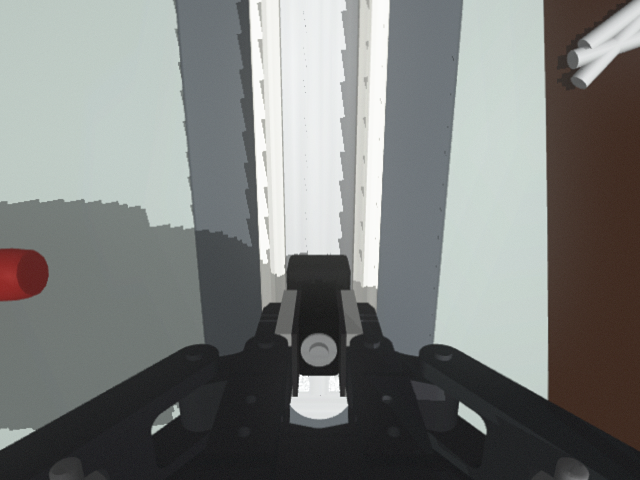

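Clean entry, with the foot between the walls at (320,270). Lower 2 mm more, release gently and rise.

```bash
python3 -m jog '[[0,0,0.0015,0,0],[0,0,0.0025,0,0],[0,0,0.0025,0,0.25],[0,0,0.0025,0,0.35],[0,0,0.0025,0,0.35],[0,0,0.0025,0,0.35],[0,0,-0.03,0,0.35],[0,0,-0.08,0,0.5],[0,0,-0.13,0,0.5],[0,0,-0.13,0,0.5]]' 40;  python3 - <<'E'
from h import *
snap("wrist","l_w1");print(r.sense()["finger_gap"],wi(tcp()[0]),r.sense()["ft_force"])
plan((430,160,230),80.46)
E
```

```text
time: 15.3
tool_pos: [607.1, -48.4, 191.8]
tcp_rot: [179.1, -0.1, 80.5]
ft_force: [1.0, 0.5, 1.0]
finger_gap: 42.5
42.80869640250717 [  3.27779575 -84.57350366 187.76165571] [-0.33759574 -0.03459639 -0.84580335]
from [605.5 -48.1 187.8] yaw 80.47 -> row [0.1762, -0.2071, -0.0442] 0.0001 dist 276
```

View pics/l_w1.png

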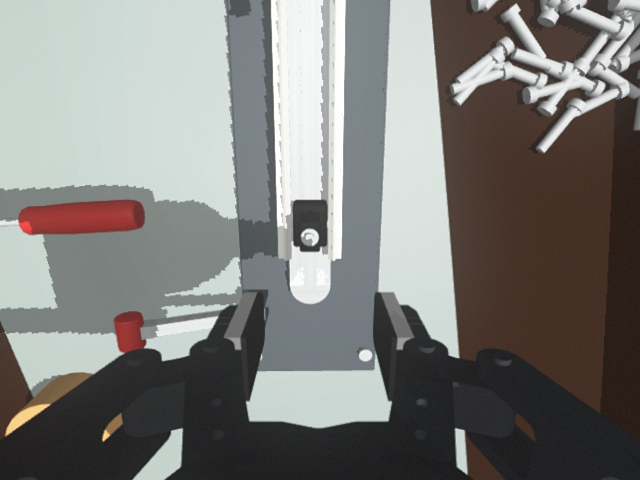

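Clamp 1 stands in the channel at (310,225). Now the second clamp.

```bash
python3 -m jog '[[0.03,-0.04,-0.044,0,0.5],[0.06,-0.07,-0.044,0,0.5],[0.09,-0.105,-0.044,0,0.5],[0.12,-0.14,-0.044,0,0.5],[0.15,-0.175,-0.044,0,0.5],[0.176,-0.207,-0.044,0,0.5],[0.176,-0.207,-0.044,0,0.5],[0.176,-0.207,-0.044,0,0.5]]' 40;  python3 - <<'E'
from h import *
W=snap("wrist","m_w1")
E
```

```text
time: 16.15
tool_pos: [429.3, 160.2, 228.8]
tcp_rot: [179.5, -0.0, 80.6]
ft_force: [0.6, 0.1, 0.5]
finger_gap: 42.5
```

View pics/m_w1.png

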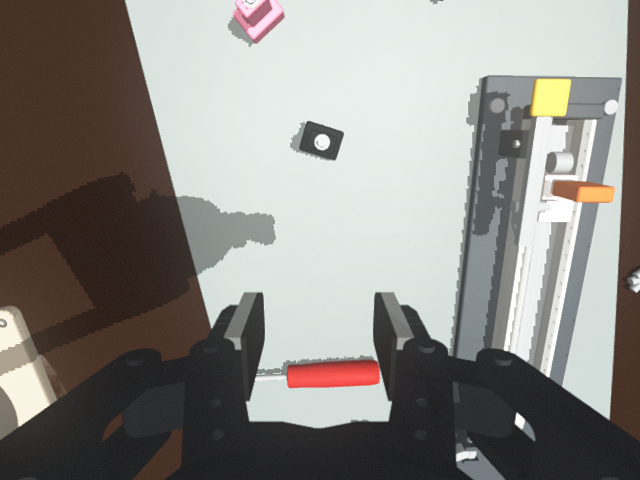

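Run:
```python
from h import *
W=snap("wrist");
for v in(85,100,115):
  q=clamp(W,(285,110,360,180),v);print([np.round(x,1) for x in q[:4]])
yaw=q[2]+180
c=np.array(q[0]);plan((c[0],c[1],25),yaw);print(yaw)
```

```text
[array([442.9, 217.3]), array([32.6, 24.6]), np.float64(-26.3), array([443.3, 217.2,  52. ])]
[array([442.9, 217.3]), array([33. , 25.2]), np.float64(-26.3), array([443.3, 217.3,  52. ])]
[array([443. , 217.3]), array([33.2, 25.5]), np.float64(-26.5), array([443.5, 217.7,  52. ])]
from [430.2 159.1 229.1] yaw 80.44 -> row [0.0594, 0.001, 0.2041] -1.2745 dist 213
153.468505859375
```

```bash
python3 -m jog '[[0.02,0.001,0.03,-0.15,0.5],[0.04,0.001,0.06,-0.3,0.5],[0.06,0.001,0.09,-0.45,0.5],[0.06,0.001,0.11,-0.6,0.5],[0.06,0.001,0.12,-0.75,0.5],[0.06,0.001,0.13,-0.9,0.5],[0.06,0.001,0.13,-1.05,0.5],[0.06,0.001,0.14,-1.2,0.5],[0.06,0.001,0.15,-1.275,0.5],[0.06,0.001,0.17,-1.275,0.5],[0.06,0.001,0.19,-1.275,0.5],[0.06,0.001,0.2,-1.275,0.5],[0.06,0.001,0.204,-1.275,0.5],[0.06,0.001,0.204,-1.275,0.5]]' 40; python3 -m jog '[[0,0,0,0,0],[0,0,0,0,0],[0,0,0,0,0],[0,0,0,0,0],[0,0,0,0,0],[0,0,0,0,0],[0,0,-0.02,0,0],[0,0,-0.06,0,0],[0,0,-0.1,0,0],[0,0,-0.1,0,0]]' 40;  python3 - <<'E'
from h import *
snap("wrist","n_w1")
plan(w((0,-38,0))*[1,1,0]+[0,0,130],80.46)
E
```

```text
time: 17.65
tool_pos: [443.2, 217.3, 24.7]
tcp_rot: [179.9, 0.5, 153.4]
ft_force: [0.1, 0.2, 1.4]
finger_gap: 42.4
time: 18.65
tool_pos: [446.0, 219.0, 131.1]
tcp_rot: [179.5, 0.9, 153.5]
ft_force: [-0.4, 0.3, 0.3]
finger_gap: 13.3
from [444.6 218.5 128.1] yaw 153.45 -> row [-0.2464, -0.123, 0.0004] 1.2739 dist 275
```

View pics/n_w1.png

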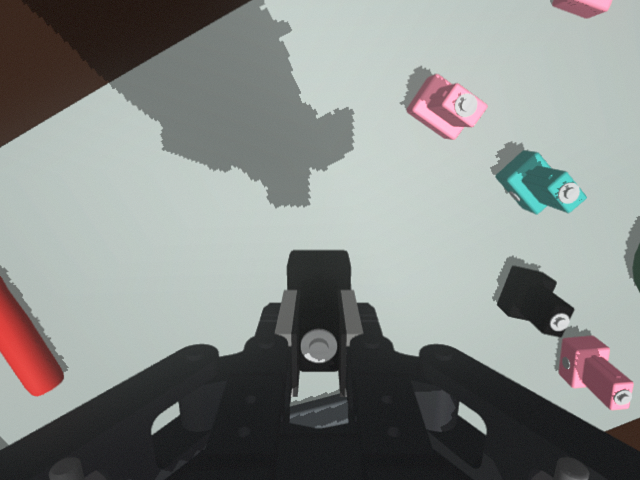

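```bash
python3 -m jog '[[-0.04,-0.02,0,0.15,0],[-0.08,-0.04,0,0.3,0],[-0.12,-0.06,0,0.45,0],[-0.16,-0.08,0,0.6,0],[-0.2,-0.1,0,0.75,0],[-0.246,-0.123,0,0.9,0],[-0.246,-0.123,0,1.05,0],[-0.246,-0.123,0,1.2,0],[-0.246,-0.123,0,1.274,0],[-0.246,-0.123,0,1.274,0],[-0.246,-0.123,0,1.274,0],[-0.246,-0.123,0,1.274,0]]' 40;  python3 - <<'E'
from h import *
snap("wrist","o_w1");print(r.sense()["finger_gap"],wi(tcp()[0]))
plan(w((0,-38,0))*[1,1,0]+[0,0,50],80.46)
E
```

```text
time: 19.9
tool_pos: [609.2, -1.3, 129.7]
tcp_rot: [179.2, -0.2, 80.6]
ft_force: [0.2, 0.4, -1.3]
finger_gap: 13.2
13.346305096539849 [ -0.67515201 -37.72316963 130.00051385]
from [609.4  -1.3 130. ] yaw 80.56 -> row [-0.0005, -0.0004, 0.08] 0.0018 dist 80
```

View pics/o_w1.png

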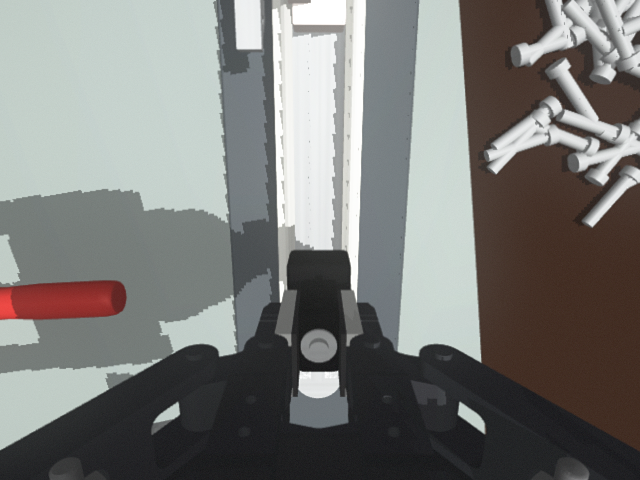

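```bash
python3 -m jog '[[0,0,0.02,0,0],[0,0,0.04,0,0],[0,0,0.05,0,0],[0,0,0.058,0,0],[0,0,0.064,0,0],[0,0,0.07,0,0],[0,0,0.075,0,0],[0,0,0.079,0,0],[0,0,0.08,0,0],[0,0,0.08,0,0]]' 40;  python3 - <<'E'
from h import *
snap("wrist","p_w1");print(r.sense()["finger_gap"],wi(tcp()[0]),r.sense()["ft_force"])
E
python3 -m jog '[[0,0,0,0,0.25],[0,0,0,0,0.35],[0,0,0,0,0.35],[0,0,0,0,0.35],[0,0,-0.03,0,0.35],[0,0,-0.08,0,0.5],[0,0,-0.13,0,0.5],[0,0,-0.18,0,0.5],[0,0,-0.18,0,0.5]]' 40;  python3 - <<'E'
from h import *
snap("wrist","p_w2");print(r.sense()["finger_gap"],wi(tcp()[0]),r.sense()["ft_force"])
plan((545,252,230),80.46)
E
```

```text
time: 20.95
tool_pos: [610.6, -1.3, 50.2]
tcp_rot: [179.2, -0.2, 80.6]
ft_force: [-0.3, 0.2, -0.3]
finger_gap: 13.1
13.217391023369776 [  0.5963521  -37.48428382  50.24591416] [ 0.59986871  0.35349589 -0.95851508]
time: 21.9
tool_pos: [612.4, -1.7, 240.5]
tcp_rot: [178.3, -0.2, 80.6]
ft_force: [0.7, 0.3, 1.2]
finger_gap: 42.6
42.800453411710066 [  0.91746693 -37.77226913 236.19866133] [ 0.48949854  0.42321944 -0.85668716]
from [610.9  -1.6 236.2] yaw 80.57 -> row [0.2393, -0.1068, 0.0045] 0.0019 dist 262
```

View pics/p_w2.png

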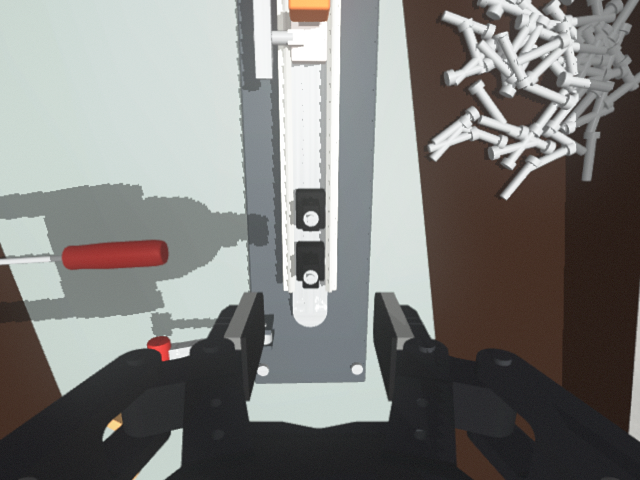

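Two clamps in the track at (310,210) and (310,262). To the third.

```bash
python3 -m jog '[[0.05,-0.02,0.004,0,0.5],[0.09,-0.04,0.004,0,0.5],[0.13,-0.06,0.004,0,0.5],[0.17,-0.08,0.004,0,0.5],[0.21,-0.095,0.004,0,0.5],[0.239,-0.107,0.004,0,0.5],[0.239,-0.107,0.004,0,0.5],[0.239,-0.107,0.004,0,0.5],[0.239,-0.107,0.004,0,0.5]]' 40;  python3 - <<'E'
from h import *
W=snap("wrist","q_w1");print(r.sense()["tcp_rot"])
E
```

```text
time: 22.85
tool_pos: [544.6, 250.7, 229.5]
tcp_rot: [178.7, -0.1, 80.5]
ft_force: [0.9, -0.4, -0.4]
finger_gap: 42.5
[ 1.78664145e+02 -1.64218793e-01  8.04946921e+01]
```

View pics/q_w1.png

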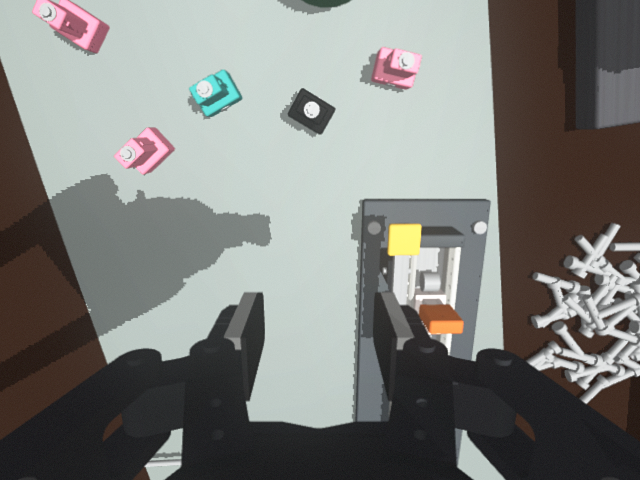

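Run:
```python
from h import *
W=snap("wrist");
for v in(85,100,115):
  q=clamp(W,(275,80,350,145),v);print([np.round(x,1) for x in q[:4]])
c=np.array(q[0]);plan((c[0],c[1],25),q[2]);
m=W["pixels"].max(2)
for n,p in(("pink",(400,65)),("teal",(215,92))): print(n,plane(W,[p],20))
```

```text
[array([556.9, 332.8]), array([33.1, 25.2]), np.float64(-39.7), array([557.2, 332.9,  52. ])]
[array([556.8, 332.6]), array([33.5, 25.6]), np.float64(-39.7), array([557.2, 332.9,  52. ])]
[array([556.8, 332.7]), array([33.8, 26. ]), np.float64(-39.9), array([557.3, 333.1,  52. ])]
from [545.  250.4 230.1] yaw 80.48 -> row [0.0825, -0.0068, 0.2052] -1.0414 dist 221
pink [[636.59861174 356.78943669  20.        ]]
teal [[480.87784817 361.16100704  20.        ]]
```

```bash
python3 -m jog '[[0.03,-0.003,0.03,-0.15,0.5],[0.06,-0.007,0.06,-0.3,0.5],[0.0825,-0.007,0.09,-0.45,0.5],[0.0825,-0.007,0.11,-0.6,0.5],[0.0825,-0.007,0.12,-0.75,0.5],[0.0825,-0.007,0.13,-0.9,0.5],[0.0825,-0.007,0.14,-1.041,0.5],[0.0825,-0.007,0.16,-1.041,0.5],[0.0825,-0.007,0.18,-1.041,0.5],[0.0825,-0.007,0.195,-1.041,0.5],[0.0825,-0.007,0.205,-1.041,0.5],[0.0825,-0.007,0.205,-1.041,0.5],[0.0825,-0.007,0.205,-1.041,0.5]]' 40; python3 -m jog '[[0,0,0,0,0],[0,0,0,0,0],[0,0,0,0,0],[0,0,0,0,0],[0,0,0,0,0],[0,0,0,0,0],[0,0,-0.02,0,0],[0,0,-0.06,0,0],[0,0,-0.1,0,0],[0,0,-0.1,0,0],[0,0,-0.1,0,0],[0,0,-0.1,0,0]]' 40;  python3 - <<'E'
from h import *
snap("wrist","r_w1")
plan(w((0,9,0))*[1,1,0]+[0,0,130],80.46); print(r.sense()["tcp_rot"])
E
```

```text
time: 24.25
tool_pos: [557.0, 332.7, 25.7]
tcp_rot: [179.1, 1.1, 140.1]
ft_force: [0.1, -0.0, -0.2]
finger_gap: 42.9
time: 25.45
tool_pos: [553.8, 332.4, 124.4]
tcp_rot: [179.2, 1.0, 140.1]
ft_force: [-0.6, -0.3, -0.8]
finger_gap: 13.6
from [553.5 332.2 123.7] yaw 140.09 -> row [-0.2339, -0.1793, -0.0043] 1.0408 dist 295
[179.29655146   1.01621723 140.09321665]
```

View pics/r_w1.png

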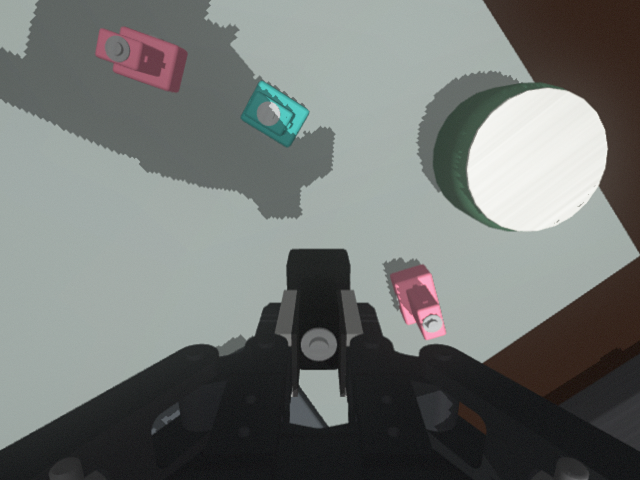

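```bash
python3 -m jog '[[-0.02,-0.01,-0.02,0.05,0],[-0.06,-0.04,-0.02,0.2,0],[-0.1,-0.07,-0.02,0.35,0],[-0.135,-0.1,-0.02,0.5,0],[-0.17,-0.13,-0.02,0.65,0],[-0.205,-0.155,-0.02,0.8,0],[-0.234,-0.179,-0.01,0.95,0],[-0.234,-0.179,-0.006,1.041,0],[-0.234,-0.179,-0.006,1.041,0],[-0.234,-0.179,-0.006,1.041,0],[-0.234,-0.179,-0.006,1.041,0]]' 40;  python3 - <<'E'
from h import *
snap("wrist","s_w1");print(r.sense()["finger_gap"],wi(tcp()[0]))
plan(w((0,9,0))*[1,1,0]+[0,0,50.5],80.46); print(r.sense()["tcp_rot"])
E
```

```text
time: 26.6
tool_pos: [617.7, 45.8, 131.3]
tcp_rot: [178.8, -0.1, 80.7]
ft_force: [0.1, -0.2, -0.3]
finger_gap: 13.3
13.38609072092234 [-5.51238179e-02  1.01476743e+01  1.31667824e+02]
from [617.9  45.8 131.7] yaw 80.64 -> row [-0.0013, -0.0017, 0.0811] 0.0032 dist 81
[ 1.78773137e+02 -9.39280829e-02  8.06409523e+01]
```

View pics/s_w1.png

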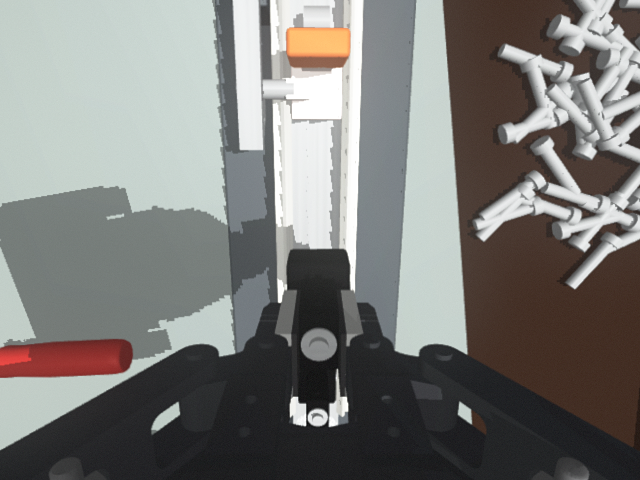

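```bash
python3 -m jog '[[0,-0.001,0.02,0.003,0],[0,-0.001,0.04,0.003,0],[0,-0.001,0.05,0.003,0],[0,-0.0014,0.058,0.003,0],[0,-0.0015,0.064,0.003,0],[0,-0.0017,0.07,0.003,0],[0,-0.0017,0.075,0.003,0],[0,-0.0017,0.079,0.003,0],[0,-0.0017,0.081,0.003,0],[0,-0.0017,0.081,0.003,0]]' 40;  python3 - <<'E'
from h import *
snap("wrist","t_w1");print(r.sense()["finger_gap"],wi(tcp()[0]),r.sense()["ft_force"])
E
python3 -m jog '[[0,0,0,0,0.25],[0,0,0,0,0.35],[0,0,0,0,0.35],[0,0,0,0,0.35],[0,0,-0.03,0,0.35],[0,0,-0.08,0,0.5],[0,0,-0.13,0,0.5],[0,0,-0.18,0,0.5],[0,0,-0.18,0,0.5],[0,0,-0.18,0,0.5],[0,0,-0.18,0,0.5]]' 40;  python3 - <<'E'
from h import *
snap("wrist","t_w2");snap("top","t_t");print(r.sense()["finger_gap"],wi(tcp()[0]),r.sense()["tcp_rot"])
E
```

```text
time: 27.65
tool_pos: [618.2, 46.0, 51.5]
tcp_rot: [178.8, -0.1, 80.5]
ft_force: [-2.0, 1.1, 3.8]
finger_gap: 13.8
13.34584825636892 [ 0.19191175 10.34268631 51.42830622] [-3.0596167   0.53423689  4.97295689]
time: 28.8
tool_pos: [613.6, 46.3, 229.8]
tcp_rot: [178.9, -0.1, 80.5]
ft_force: [-0.3, -0.2, 0.0]
finger_gap: 43.0
42.76438130244022 [ -4.86510339   9.82057827 228.85209905] [ 1.78976594e+02 -6.92890810e-02  8.04650790e+01]
```

View pics/t_w2.png

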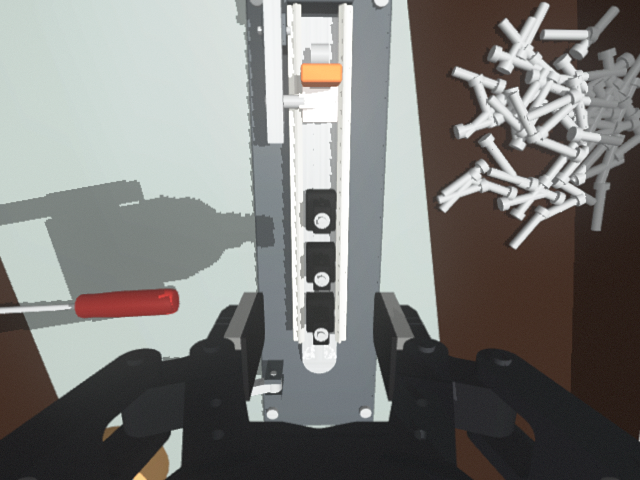

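View pics/t_t.png

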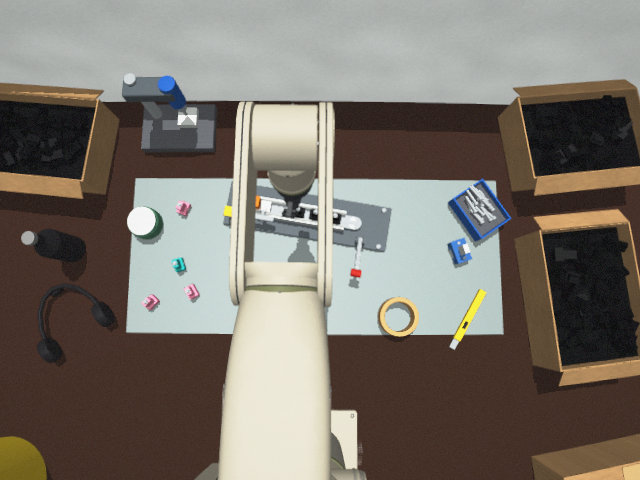

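All three clamps are upright in the channel, at (320,212), (320,265) and (320,318). No other black ones are left on the bench. Next the nose.

Run:
```python
from h import *
T=snap("top")
b=blobs(T,"blue",(440,232,480,272))[0];print(b)
X=plane(T,[b[0][1]],25)[0];print(X)
# view with yaw -9.5: camera 70 ahead
t=np.array([X[0]-70*np.cos(np.radians(9.5))+20,X[1]+70*np.sin(np.radians(9.5)),250]);print(t)
plan(t,-9.54)
```

```text
[(np.int32(192), [457.8, 252.9], [448, 241, 24, 23]), (np.int32(63), [475.2, 235.1], [470, 232, 10, 9]), (np.int32(23), [462.1, 241.0], [458, 239, 8, 5])]
[ 512.4713583  -374.25973622   25.        ]
[ 463.43136619 -362.70640381  250.        ]
from [613.2  46.3 229. ] yaw 80.47 -> row [-0.4281, -0.0796, -0.023] -1.5707 dist 436
```

```bash
python3 -m jog '[[-0.03,0,-0.023,0.14,0.7],[-0.07,-0.01,-0.023,0.28,0.7],[-0.115,-0.02,-0.023,0.42,0.7],[-0.16,-0.03,-0.023,0.56,0.7],[-0.205,-0.04,-0.023,0.7,0.7],[-0.25,-0.05,-0.023,0.84,0.7],[-0.295,-0.06,-0.023,0.98,0.7],[-0.34,-0.07,-0.023,1.12,0.7],[-0.385,-0.08,-0.023,1.26,0.7],[-0.428,-0.08,-0.023,1.4,0.7],[-0.428,-0.08,-0.023,1.5,0.7],[-0.428,-0.08,-0.023,1.571,0.7],[-0.428,-0.08,-0.023,1.571,0.7],[-0.428,-0.08,-0.023,1.571,0.7]]'
python3 - <<'E'
from h import *
W=snap("wrist","u_w1");print(r.sense()["tcp_rot"])
E
```

```text
time: 30.35
tool_pos: [462.8, -362.2, 249.0]
tcp_rot: [-179.9, -1.0, -9.4]
ft_force: [-0.2, -0.6, 0.2]
finger_gap: 59.8
[-179.89410209   -0.97581893   -9.40597464]
```

View pics/u_w1.png

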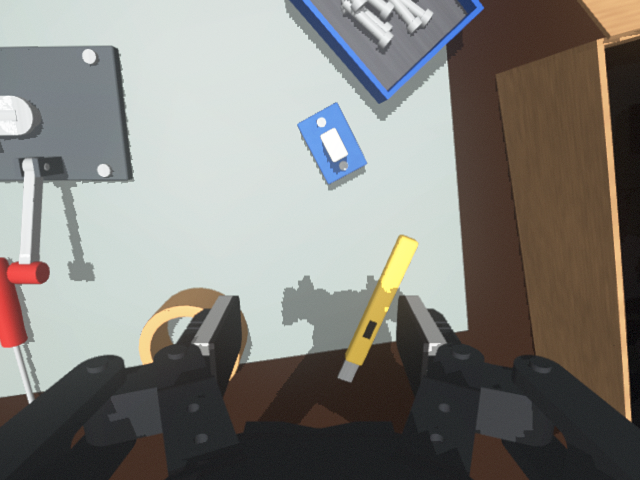

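Run:
```python
from h import *
W=snap("wrist");S=snap("scene","u_s")
hsv=cv2.cvtColor(W["pixels"],cv2.COLOR_RGB2HSV)
m=cv2.inRange(hsv,np.array((100,110,50)),np.array((118,255,255)));z=np.zeros_like(m);z[95:195,290:372]=m[95:195,290:372]
n,l,st,ce=cv2.connectedComponentsWithStats(z);
for i in range(1,n):
    if st[i,4]>100: print(st[i])
i=1+np.argmax(st[1:,4]);mm=np.uint8(l==i)*255
c=cv2.convexHull(max(cv2.findContours(mm,0,1)[0],key=cv2.contourArea)).reshape(-1,2).astype(float)
P=plane(W,c,34)[:,:2].astype(np.float32);print("body",cv2.minAreaRect(P))
hull=cv2.drawContours(np.zeros_like(m),[c.astype(np.int32)],-1,255,-1)
hull=cv2.erode(hull,np.ones((7,7)))
print(hsv[146,333],hsv[122,321],hsv[110,200])
t=np.uint8((hull>0)&(hsv[:,:,1]<60)&(hsv[:,:,2]>150))*255
n,l,st,ce=cv2.connectedComponentsWithStats(t);i=1+np.argmax(st[1:,4]);print(st[i],ce[i])
tc=max(cv2.findContours(np.uint8(l==i),0,1)[0],key=cv2.contourArea).reshape(-1,2).astype(float)
print("tab",cv2.minAreaRect(plane(W,tc,74)[:,:2].astype(np.float32)))
X=plane(W,[ce[i]],74);print(X,"S",proj(S,X),"T?")
cv2.imwrite("pics/u_s2.png",cv2.resize(S["pixels"][150:250,150:300],None,fx=5,fy=5)[:,:,::-1])
```

```text
[ 298  103   69   81 2287]
body ((519.9725952148438, -384.1729431152344), (59.14433288574219, 39.16009521484375), 18.846582412719727)
[ 30   1 255] [ 90   2 245] [ 77  10 227]
[321 128  27  35 555] [333.64144144 145.01621622]
tab ((520.0791015625, -384.17315673828125), (23.899402618408203, 13.979705810546875), 18.458147048950195)
[[ 520.20199413 -384.27782194   74.        ]] S [[223.07988906 180.64290959]] T?
```

View pics/u_s2.png

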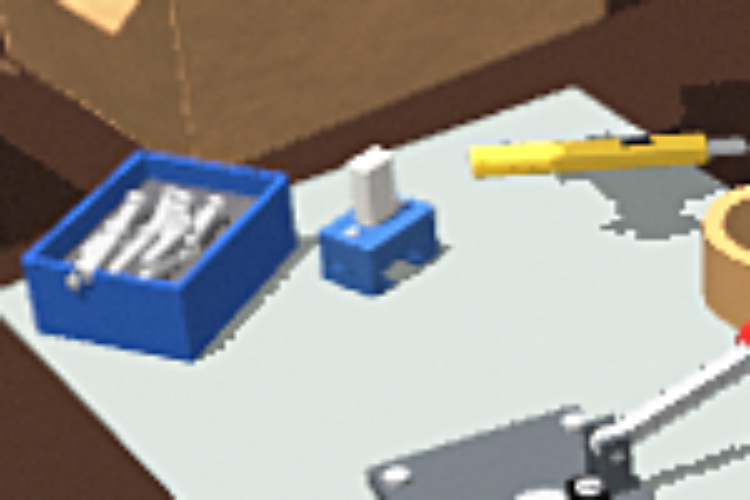

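Run:
```python
from h import *
W=snap("wrist")
C=np.array([520.1,-384.2]);p=plane(W,[(385,101),(290,5),(483,7)],50)[:,:2];print(p)
a=np.radians(18.5);X=np.array([np.cos(a),np.sin(a)]);Y=np.array([np.sin(a),-np.cos(a)])
print([( (q-C)@X,(q-C)@Y) for q in p])
plan((520.1,-384.2,100),18.5);plan((520.1,-384.2,38.5),18.5)
```

```text
[[ 547.814897   -432.41556078]
 [ 630.88084872 -368.12152612]
 [ 605.27611108 -517.21023498]]
[(np.float64(10.98367048033652), np.float64(54.518022702716124)), (np.float64(110.15787401064678), np.float64(19.903682020302572)), (np.float64(38.569754083266886), np.float64(153.16352887507276))]
from [ 463.2 -362.1  249.9] yaw -9.45 -> row [0.0571, 0.0126, 0.1509] -0.4878 dist 162
from [ 463.2 -362.1  249.9] yaw -9.45 -> row [0.056, 0.0127, 0.2124] -0.4878 dist 220
```

```bash
python3 -m jog '[[0.03,0.006,0.04,-0.14,0.38],[0.057,0.0126,0.08,-0.28,0.38],[0.057,0.0126,0.11,-0.42,0.38],[0.057,0.0126,0.14,-0.488,0.38],[0.057,0.0126,0.15,-0.488,0.38],[0.057,0.0127,0.17,-0.488,0.38],[0.056,0.0127,0.19,-0.488,0.38],[0.056,0.0127,0.205,-0.488,0.38],[0.056,0.0127,0.2124,-0.488,0.38],[0.056,0.0127,0.2124,-0.488,0.38],[0.056,0.0127,0.2124,-0.488,0.38]]' 60; python3 -m jog '[[0,0,0,0,0],[0,0,0,0,0],[0,0,0,0,0],[0,0,0,0,0],[0,0,0,0,0],[0,0,-0.02,0,0],[0,0,-0.06,0,0],[0,0,-0.06,0,0],[0,0,-0.06,0,0]]' 60;  python3 - <<'E'
from h import *
snap("wrist","v_w1");print(r.sense()["finger_gap"],r.sense()["tcp_rot"])
plan(w((0,-205,0))*[1,1,0]+[0,0,115],-9.54)
E
```

```text
time: 31.65
tool_pos: [520.6, -384.6, 39.6]
tcp_rot: [179.5, -1.0, 18.5]
ft_force: [0.6, -0.6, 0.2]
finger_gap: 32.2
time: 32.55
tool_pos: [520.0, -385.0, 100.6]
tcp_rot: [179.4, -1.0, 18.5]
ft_force: [-0.3, -0.3, -3.1]
finger_gap: 12.7
13.241061963505096 [179.56789755  -0.94653591  18.49393738]
from [ 519.1 -384.2   98.8] yaw 18.49 -> row [0.1293, -0.1864, -0.0155] 0.4893 dist 227
```

View pics/v_w1.png

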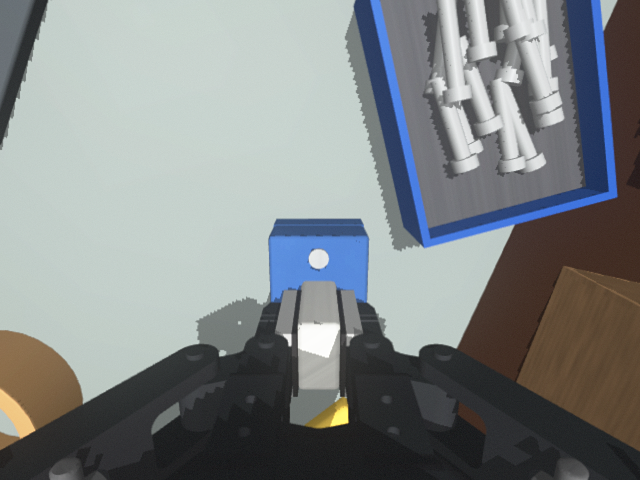

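```bash
python3 -m jog '[[0.02,-0.04,-0.016,0.05,0],[0.04,-0.08,-0.016,0.15,0],[0.07,-0.12,-0.016,0.28,0],[0.1,-0.16,-0.016,0.4,0],[0.129,-0.186,-0.016,0.489,0],[0.129,-0.186,-0.016,0.489,0],[0.129,-0.186,-0.016,0.489,0],[0.129,-0.186,-0.016,0.489,0]]' 60;  python3 - <<'E'
from h import *
snap("wrist","w_w1");print(r.sense()["finger_gap"],r.sense()["tcp_rot"],wi(tcp()[0]))
plan(w((0,-205,0))*[1,1,0]+[0,0,52],-9.54)
E
```

```text
time: 33.4
tool_pos: [581.0, -167.2, 113.9]
tcp_rot: [-179.9, -0.9, -9.5]
ft_force: [0.2, -0.1, -2.7]
finger_gap: 13.2
13.374463915132688 [-179.93187024   -0.92163939   -9.55293952] [  -1.02111524 -206.45390856  114.31641697]
from [ 581.1 -167.6  114.3] yaw -9.55 -> row [0.0, -0.0014, 0.0623] -0.0002 dist 62
```

View pics/w_w1.png

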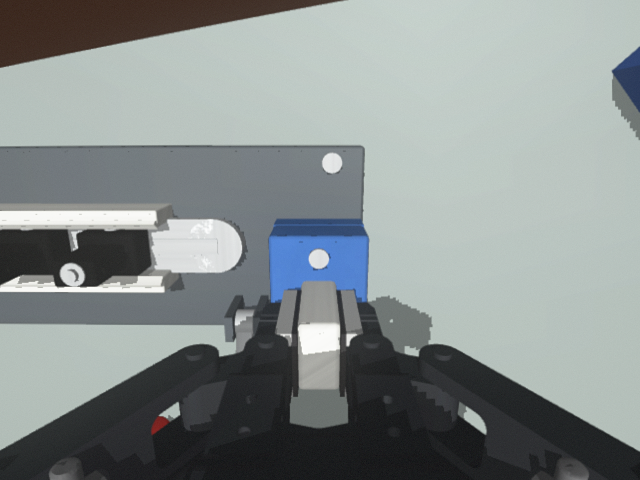

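Run:
```python
from h import *
W=snap("wrist")
g=cv2.cvtColor(W["pixels"],cv2.COLOR_RGB2GRAY).astype(int)
for c in(180,195,205,215): print(c,g[210:285:1,c].tolist() if c==205 else "")
col=W["pixels"][225:300,290].astype(int);print(col[:20].tolist())
bz=114.3-39
for row in(235,236,237):
    print(row,wi(plane(W,[(290,row),(350,row)],bz+34)).round(1).tolist())
for row in(219,220,272,273): print(row,wi(plane(W,[(200,row)],24)).round(1).tolist())
print("nose hole",wi(plane(W,[(318.5,259)],bz+34)))
```

```text
180 
195 
205 [124, 122, 124, 123, 124, 125, 124, 122, 125, 173, 235, 249, 244, 241, 240, 241, 249, 249, 247, 247, 245, 248, 249, 252, 253, 252, 249, 242, 227, 219, 222, 222, 223, 224, 225, 226, 225, 225, 224, 224, 223, 222, 220, 220, 222, 232, 237, 239, 237, 225, 220, 221, 220, 220, 219, 220, 231, 240, 236, 232, 238, 234, 215, 164, 119, 118, 116, 116, 120, 117, 116, 118, 119, 117, 117]
215 
[[62, 90, 139], [49, 74, 112], [50, 72, 110], [47, 72, 110], [51, 74, 112], [50, 74, 113], [52, 76, 115], [51, 75, 116], [53, 77, 116], [53, 78, 118], [61, 91, 139], [74, 113, 179], [80, 126, 200], [82, 130, 208], [84, 133, 213], [85, 134, 216], [84, 134, 215], [86, 136, 216], [86, 136, 216], [87, 137, 218]]
235 [[29.2, -196.3, 109.3], [29.2, -219.6, 109.3]]
236 [[28.8, -196.3, 109.3], [28.8, -219.6, 109.3]]
237 [[28.4, -196.3, 109.3], [28.4, -219.6, 109.3]]
219 [[17.6, -135.6, 24.0]]
220 [[17.0, -135.5, 24.0]]
272 [[-16.3, -132.9, 24.0]]
273 [[-17.0, -132.8, 24.0]]
nose hole [[  19.4012853  -207.33692433  109.3       ]]
```

```bash
python3 -m jog '[[0,-0.0014,0.02,0,0],[0,-0.0014,0.04,0,0],[0,-0.0014,0.05,0,0],[0,-0.0014,0.057,0,0],[0,-0.0014,0.0615,0,0],[0,-0.0014,0.063,0,0],[0,-0.0014,0.063,0,0]]' 60;  python3 - <<'E'
from h import *
print(r.sense()["finger_gap"],r.sense()["tcp_rot"],wi(tcp()[0]),r.sense()["ft_force"])
E
python3 -m jog '[[0,0,0,0,0.21],[0,0,0,0,0.23],[0,0,0,0,0.23],[0,0,0,0,0.23]]' 60;  python3 - <<'E'
from h import *
snap("wrist","x_w1");snap("scene","x_s")
print(r.sense()["finger_gap"],r.sense()["tcp_rot"],wi(tcp()[0]),r.sense()["ft_force"])
E
```

```text
time: 34.2
tool_pos: [583.2, -167.1, 52.8]
tcp_rot: [-180.0, -1.0, -9.6]
ft_force: [-1.9, -0.6, 0.7]
finger_gap: 13.2
13.205790441652642 [-179.95857402   -1.04180013   -9.59524006] [   0.96025434 -205.55487125   52.83652418] [-1.91862635 -0.56782841  0.69032642]
time: 34.6
tool_pos: [583.4, -167.2, 53.1]
tcp_rot: [-180.0, -1.1, -9.6]
ft_force: [-0.3, -0.4, -0.6]
finger_gap: 19.7
19.7999335808184 [-179.96214552   -1.05258443   -9.59216755] [   1.03886062 -205.562186     52.92912777] [0.25882704 0.29618781 0.04231763]
```

View pics/x_w1.png

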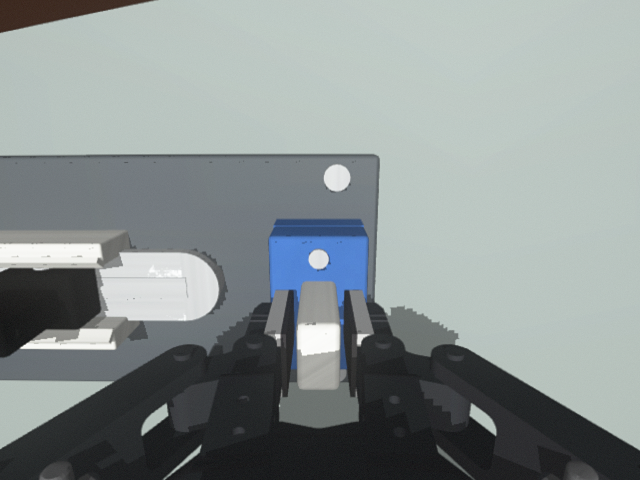

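Run:
```python
from h import *
W=snap("wrist")
g=W["pixels"].astype(int)
for c in(275,290,345,362):
    b=g[205:262,c,2];print(c,b[10:40].tolist())
for row in(236,):
    print(row,wi(plane(W,[(275,row),(362,row)],46)).round(1).tolist())
gg=cv2.cvtColor(W["pixels"],cv2.COLOR_RGB2GRAY).astype(int)
print(gg[240:360,190].tolist())
```

```text
275 [131, 129, 131, 127, 127, 124, 121, 115, 112, 139, 159, 139, 114, 113, 116, 118, 118, 118, 118, 119, 137, 177, 200, 209, 217, 217, 184, 182, 215, 219]
290 [129, 130, 128, 123, 113, 112, 114, 112, 114, 138, 137, 113, 111, 112, 113, 116, 115, 118, 118, 115, 116, 162, 201, 211, 217, 219, 217, 218, 218, 218]
345 [130, 129, 129, 125, 118, 116, 114, 114, 117, 142, 142, 111, 111, 110, 113, 114, 114, 113, 115, 111, 131, 173, 194, 200, 207, 209, 209, 208, 210, 212]
362 [129, 129, 129, 128, 132, 130, 126, 122, 120, 145, 174, 159, 118, 109, 111, 113, 110, 113, 113, 112, 133, 173, 193, 200, 207, 210, 211, 209, 210, 211]
236 [[30.4, -189.3, 46.0], [30.3, -223.6, 46.0]]
[121, 121, 122, 122, 120, 123, 123, 121, 121, 121, 120, 117, 116, 136, 190, 222, 221, 220, 220, 221, 220, 220, 222, 220, 222, 220, 221, 221, 223, 221, 221, 220, 221, 222, 221, 223, 222, 221, 222, 222, 221, 221, 221, 223, 223, 221, 222, 221, 222, 222, 221, 221, 223, 223, 222, 223, 223, 222, 222, 223, 222, 222, 223, 223, 223, 222, 223, 222, 222, 221, 221, 222, 222, 223, 222, 222, 222, 222, 223, 211, 150, 117, 117, 117, 118, 116, 117, 115, 116, 114, 115, 115, 116, 114, 115, 114, 114, 115, 115, 115, 115, 112, 116, 113, 74, 54, 51, 53, 46, 48, 46, 49, 47, 48, 49, 50, 48, 48, 50, 45]
```

```bash
python3 -m jog '[[-0.0005,-0.004,0,0,0.23],[-0.0007,-0.008,0,0,0.23],[-0.0007,-0.012,0,0,0.23],[-0.0007,-0.016,0,0,0.23],[-0.0007,-0.02,0,0,0.23],[-0.0007,-0.024,0,0,0.23],[-0.0007,-0.028,0,0,0.23],[-0.0007,-0.032,0,0,0.23],[-0.0007,-0.035,0,0,0.23],[-0.0007,-0.035,0,0,0.23]]' 60;  python3 - <<'E'
from h import *
snap("wrist","y_w1")
print(r.sense()["finger_gap"],r.sense()["tcp_rot"],wi(tcp()[0]),r.sense()["ft_force"])
E
```

```text
time: 35.75
tool_pos: [588.4, -131.7, 52.8]
tcp_rot: [-179.9, -1.0, -9.6]
ft_force: [1.1, -2.8, 1.6]
finger_gap: 19.5
19.675508204509697 [-179.92733478   -1.02413284   -9.57223579] [ 1.30447570e-01 -1.69953427e+02  5.26083237e+01] [ 1.0529848 -1.9889093  1.7891471]
```

View pics/y_w1.png

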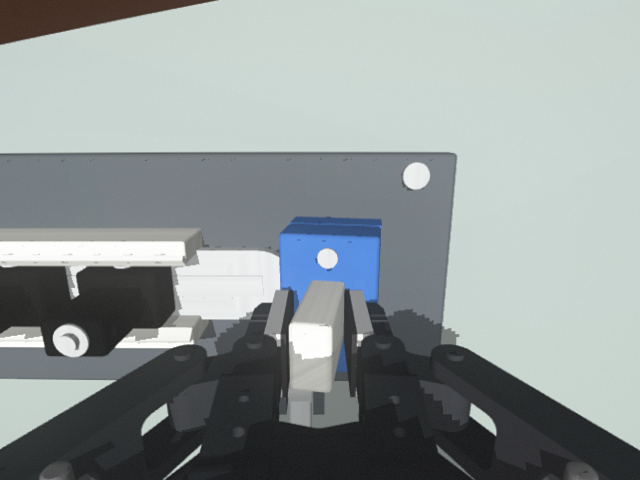

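The nose appears to be tipping toward the rail: the tab top at (310,345) leans left of its base at (325,285). The push is too high for a loose hold. I'll back off so it settles flat, then grip the tab and slide it while held.

```bash
python3 -m jog '[[0,0.003,0,0,0.23],[0,0.006,0,0,0.23],[0,0.006,0,0,0.23],[0,0.006,0,0,0.23]]' 60;  python3 - <<'E'
from h import *
snap("wrist","z_w1");snap("scene","z_s")
print(r.sense()["finger_gap"],r.sense()["tcp_rot"],wi(tcp()[0]),r.sense()["ft_force"])
E
```

```text
time: 36.2
tool_pos: [586.7, -137.7, 52.1]
tcp_rot: [-179.9, -1.0, -9.6]
ft_force: [-0.4, -1.2, -0.5]
finger_gap: 19.7
19.989967927576505 [-179.91551971   -0.98411237   -9.58133568] [  -0.18470153 -175.93982283   52.29809385] [-0.43197287 -0.85549236 -1.11342706]
```

View pics/z_w1.png

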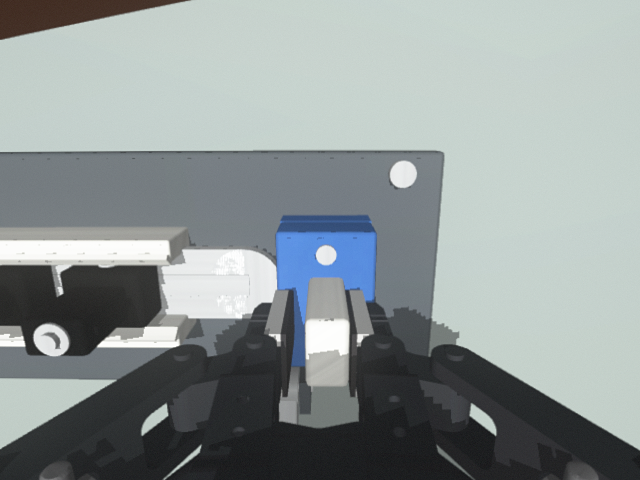

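Run:
```python
from h import *
W=snap("wrist")
print(wi(plane(W,[(277,240),(376,240),(290,232),(360,232)],46)).round(1).tolist())
print("hole",wi(plane(W,[(326,255)],46)))
g=cv2.cvtColor(W["pixels"],cv2.COLOR_RGB2GRAY).astype(int)
a=g[230:335,200];e=np.nonzero(np.abs(np.diff(a))>30)[0]+230;print(e)
print(wi(plane(W,[(200,e[0]+.5),(200,e[-1]+.5)],24)).round(1).tolist())
```

```text
[[27.7, -160.5, 46.0], [27.6, -199.4, 46.0], [30.9, -165.7, 46.0], [30.9, -193.0, 46.0]]
hole [[  21.48708513 -179.76997245   46.        ]]
[248 249 317 318]
[[17.9, -123.0, 24.0], [-16.9, -120.2, 24.0]]
```

```bash
python3 -m jog '[[0,0.004,0.002,0,0.23],[0,0.004,0.002,0,0.23],[0,0.004,0.002,0,0],[0,0.004,0.002,0,0],[0,0.004,0.002,0,0],[0,0.004,0.002,0,0]]' 60;  python3 - <<'E'
from h import *
print(r.sense()["finger_gap"],r.sense()["tcp_rot"],wi(tcp()[0]),r.sense()["ft_force"])
E
python3 -m jog '[[0,-0.003,0,0,0],[0,-0.006,0,0,0],[0,-0.009,0,0,0],[0,-0.012,0,0,0],[0,-0.012,0,0,0]]' 60;  python3 - <<'E'
from h import *
snap("wrist","A_w1")
print(r.sense()["finger_gap"],r.sense()["tcp_rot"],wi(tcp()[0]),r.sense()["ft_force"])
E
```

```text
time: 36.95
tool_pos: [586.3, -141.5, 50.2]
tcp_rot: [-179.9, -1.0, -9.6]
ft_force: [-0.2, -1.4, -2.7]
finger_gap: 13.4
13.360235125513533 [-179.91555169   -0.97959485   -9.57112005] [  -0.19575946 -179.83129374   50.21350284] [-0.23298285 -1.43833781 -2.68671612]
time: 37.45
tool_pos: [588.4, -129.0, 50.2]
tcp_rot: [-179.9, -1.0, -9.5]
ft_force: [-0.4, 0.6, -1.1]
finger_gap: 13.0
13.380747586105159 [-179.89663565   -0.97867867   -9.5450624 ] [  -0.19532512 -167.30807028   50.24390743] [-0.42207751  0.94122945 -1.48581052]
```

View pics/A_w1.png

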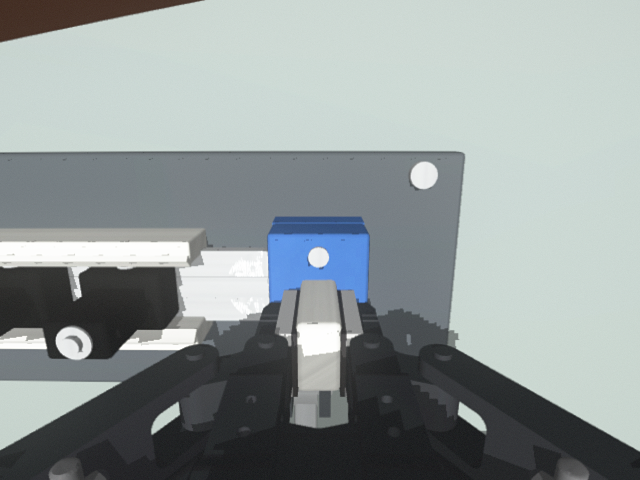

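The nose has gone onto the rail cleanly: front at y≈-147, force about 1 N. Pushing on.

```bash
python3 -m jog '[[0,-0.004,0,0,0],[0,-0.008,0,0,0],[0,-0.012,0,0,0],[0,-0.016,0,0,0],[0,-0.02,0,0,0],[0,-0.024,0,0,0],[0,-0.027,0,0,0],[0,-0.03,0,0,0],[0,-0.03,0,0,0]]' 60;  python3 - <<'E'
from h import *
print(r.sense()["finger_gap"],r.sense()["tcp_rot"],wi(tcp()[0]),r.sense()["ft_force"])
E
python3 -m jog '[[0,-0.001,0,0,0],[0,-0.002,0,0,0],[0,-0.003,0,0,0],[0,-0.004,0,0,0],[0,-0.004,0,0,0],[0,-0.004,0,0,0]]' 60;  python3 - <<'E'
from h import *
snap("wrist","B_w1")
print(r.sense()["finger_gap"],r.sense()["tcp_rot"],wi(tcp()[0]),r.sense()["ft_force"])
E
```

```text
time: 38.4
tool_pos: [593.4, -99.1, 50.2]
tcp_rot: [-179.9, -1.0, -9.5]
ft_force: [-0.5, 0.8, -1.6]
finger_gap: 13.3
13.261948715518349 [-179.8807409    -0.96930089   -9.52496572] [  -0.26888161 -136.80747885   50.22248969] [-0.54502046  0.75022513 -1.63462207]
time: 39.0
tool_pos: [593.8, -96.2, 50.3]
tcp_rot: [-180.0, -1.0, -9.5]
ft_force: [-0.7, -5.2, -1.1]
finger_gap: 13.7
13.272474911226215 [-179.96609602   -0.96937432   -9.54367046] [  -0.24878507 -133.85844794   50.33076057] [-1.12727542 -4.21102461 -1.86760748]
```

View pics/B_w1.png

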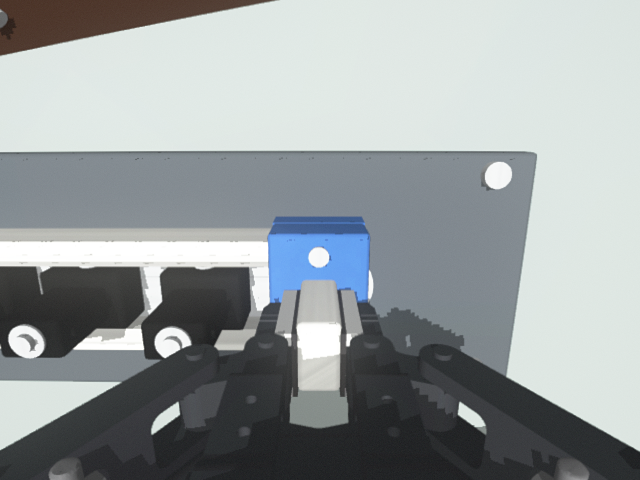

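```bash
python3 -m jog '[[0,-0.001,0,0,0],[0,-0.002,0,0,0],[0,-0.003,0,0,0],[0,-0.003,0,0,0]]' 60;  python3 - <<'E'
from h import *
print(r.sense()["finger_gap"],wi(tcp()[0]),r.sense()["ft_force"])
E
python3 -m jog '[[0,0.002,0,0,0],[0,0.002,0,0,0.2],[0,0.002,0,0,0.25],[0,0.002,0,0,0.25],[0,0.002,-0.03,0,0.25],[0,0.002,-0.08,0,0.35],[0,0.002,-0.13,0,0.35],[0,0.002,-0.17,0,0.35],[0,0.002,-0.17,0,0.35],[0,0.002,-0.17,0,0.35]]' 60;  python3 - <<'E'
from h import *
W=snap("wrist","C_w1");S=snap("scene","C_s")
print(r.sense()["finger_gap"],r.sense()["tcp_rot"],wi(tcp()[0]),r.sense()["ft_force"])
E
```

```text
time: 39.45
tool_pos: [593.9, -95.9, 50.4]
tcp_rot: [179.8, -1.0, -9.6]
ft_force: [-2.9, -14.0, -1.8]
finger_gap: 13.4
13.352384681759139 [  -0.25712905 -133.58731866   50.4480787 ] [ -2.89272269 -13.99171327  -1.84590395]
time: 40.45
tool_pos: [591.9, -96.7, 222.4]
tcp_rot: [179.8, -1.2, -9.6]
ft_force: [-0.5, -1.1, 0.4]
finger_gap: 30.0
29.919982050058568 [179.81849211  -0.84644962  -9.55791991] [  -3.83496584 -134.66787199  218.9801072 ] [-0.90745951  0.46955103 -0.25166475]
```

View pics/C_w1.png

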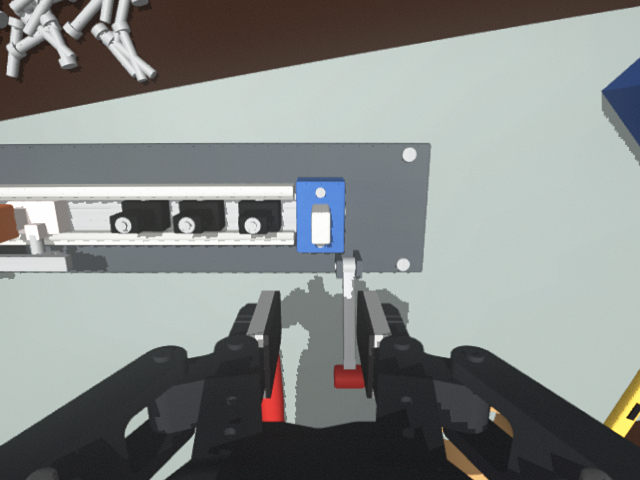

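The nose is flush on the wall ends at (320,215), resisting at 14 N. Three clamps show at (125,225), (187,225) and (253,225). Now the bar knob at (349,377).

Run:
```python
from h import *
W=snap("wrist");S=snap("scene")
bw=[b for b in blobs(W,"red",(325,355,375,395))[0]][:2];bs=blobs(S,"red",(285,200,320,232))[0][:2];print(bw,bs)
X,e=tri(W,bw[0][1],S,bs[0][1]);print(wi(X),e,"plane",wi(plane(W,[bw[0][1]],66)))
K=np.array([-45+95*np.cos(2.85),-162.5,36+95*np.sin(2.85)]);print(K)
print("nose",wi(plane(W,[(297,235),(345,235),(320,192)],46)).round(1).tolist())
K=wi(X);plan(w((K[0],-162.5,K[2]-13)),-9.54)
```

```text
[(np.int32(595), [348.2, 376.7], [334, 364, 31, 24])] [(np.int32(67), [302.8, 218.9], [298, 214, 10, 11])]
[-137.5420357  -161.69945303   64.54215548] 0.6501907951817875 plane [[-136.94645056 -161.57244106   66.        ]]
[-135.98978757 -162.5          63.31041117]
nose [[-16.4, -118.4, 46.0], [-16.4, -158.1, 46.0], [19.2, -137.4, 46.0]]
from [589.8 -96.4 218.2] yaw -9.57 -> row [-0.1355, 0.0273, 0.165] -0.0004 dist 215
```

The nose measures centred at y≈-138 against -135 for home. My retreat row pulled it back about 2 mm before the fingers opened, so I'll push it home again and release in place.

Run:
```python
from h import *
W=snap("wrist")
print("wall ends",wi(plane(W,[(294.5,190)],42)),wi(plane(W,[(297,190)],46)))
plan(w((0,-137,50)),-9.54)
```

```text
wall ends [[  19.78947691 -116.87275711   42.        ]] [[  20.34048556 -119.09931641   46.        ]]
from [589.9 -96.4 218.3] yaw -9.57 -> row [0.0019, 0.0017, 0.1684] -0.0005 dist 168
```

```bash
python3 -m jog '[[0.002,0.0017,0.05,0,0.35],[0.002,0.0017,0.09,0,0.35],[0.002,0.0017,0.125,0,0.35],[0.002,0.0017,0.15,0,0.35],[0.002,0.0017,0.163,0,0.35],[0.002,0.0017,0.168,0,0.35],[0.002,0.0017,0.168,0,0.35],[0.002,0.0017,0.168,0,0],[0.002,0.0017,0.168,0,0],[0.002,0.0017,0.168,0,0],[0.002,0.0017,0.168,0,0]]' 60;  python3 - <<'E'
from h import *
print(r.sense()["finger_gap"],wi(tcp()[0]),r.sense()["ft_force"])
E
python3 -m jog '[[0,-0.001,0,0,0],[0,-0.002,0,0,0],[0,-0.003,0,0,0],[0,-0.004,0,0,0],[0,-0.005,0,0,0],[0,-0.006,0,0,0],[0,-0.006,0,0,0]]' 60;  python3 - <<'E'
from h import *
print(r.sense()["finger_gap"],wi(tcp()[0]),r.sense()["ft_force"])
E
```

```text
time: 41.8
tool_pos: [595.0, -99.6, 52.2]
tcp_rot: [179.8, -0.9, -9.6]
ft_force: [-0.2, -0.1, 6.3]
finger_gap: 13.2
13.158790396296657 [   1.48455912 -137.09787875   52.20551833] [-0.20024007 -0.0894351   6.26737955]
time: 42.5
tool_pos: [595.7, -96.2, 52.3]
tcp_rot: [179.6, -0.9, -9.6]
ft_force: [-2.5, -11.6, 1.0]
finger_gap: 13.1
13.138833867797748 [   1.51062656 -133.56396687   52.33876015] [ -2.49894077 -11.63183345   1.04716042]
```

```bash
python3 -m jog '[[0,0,0,0,0.15],[0,0,0,0,0.25],[0,0,0,0,0.3],[0,0,0,0,0.3],[0,0,-0.03,0,0.3],[0,0,-0.08,0,0.35],[0,0,-0.13,0,0.5],[0,0,-0.17,0,0.5],[0,0,-0.17,0,0.5],[0,0,-0.17,0,0.5],[0,0,-0.17,0,0.5]]' 60;  python3 - <<'E'
from h import *
W=snap("wrist","D_w1");hsv=cv2.cvtColor(W["pixels"],cv2.COLOR_RGB2HSV)
m=cv2.inRange(hsv,np.array((100,110,50)),np.array((118,255,255)));z=np.zeros_like(m);z[170:260,280:380]=m[170:260,280:380]
n,l,st,ce=cv2.connectedComponentsWithStats(z);i=1+np.argmax(st[1:,4]);print(st[i])
c=cv2.convexHull(max(cv2.findContours(np.uint8(l==i),0,1)[0],key=cv2.contourArea)).reshape(-1,2).astype(float)
P=wi(plane(W,c,46));print(P[:,1].min(),P[:,1].max(),P[:,0].min(),P[:,0].max())
plan(w((-136.5,-162.5,51)),-9.54)
E
```

```text
time: 43.6
tool_pos: [592.4, -94.2, 220.7]
tcp_rot: [179.6, -0.8, -9.6]
ft_force: [1.1, -0.5, 0.1]
finger_gap: 42.7
[ 296  176   49   76 2704]
-154.9976021991206 -115.40698344528683 -29.08874154688055 33.49190837326123
from [592.1 -94.1 220.1] yaw -9.58 -> row [-0.1363, 0.0293, 0.1676] -0.0007 dist 218
```

View pics/D_w1.png

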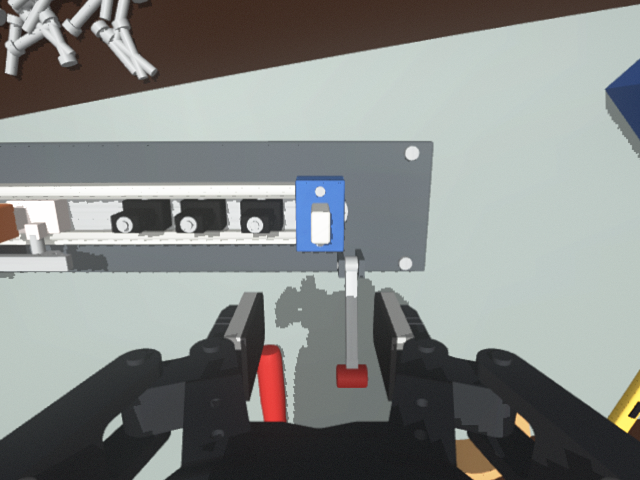

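Nose now spans y=-155.0..-115.4, which is home. Going to the knob.

```bash
python3 -m jog '[[-0.045,0.01,0.02,0,0.5],[-0.09,0.02,0.04,0,0.5],[-0.136,0.0293,0.06,0,0.5],[-0.136,0.0293,0.09,0,0.5],[-0.136,0.0293,0.12,0,0.5],[-0.136,0.0293,0.145,0,0.5],[-0.136,0.0293,0.16,0,0.5],[-0.136,0.0293,0.1675,0,0.5],[-0.136,0.0293,0.1675,0,0.5],[-0.136,0.0293,0.1675,0,0.5]]' 25;  python3 - <<'E'
from h import *
W=snap("wrist","E_w1");print(wi(tcp()[0]),r.sense()["ft_force"])
E
```

```text
time: 44.65
tool_pos: [455.1, -101.9, 51.2]
tcp_rot: [179.6, -0.7, -9.6]
ft_force: [1.0, -0.6, 0.6]
finger_gap: 43.0
[-135.62989555 -162.52518646   51.74905557] [ 0.35279764  1.16115889 -0.0087862 ]
```

View pics/E_w1.png

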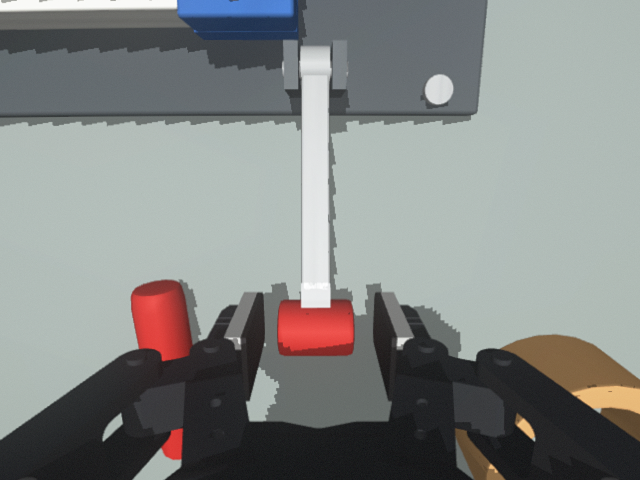

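```bash
python3 -m jog '[[0,0,0,0,0],[0,0,0,0,0],[0,0,0,0,0],[0,0,0,0,0],[0,0,0,0,0]]' 30;  python3 - <<'E'
from h import *
print(r.sense()["finger_gap"],wi(tcp()[0]),r.sense()["ft_force"])
t,R=tcp();tt=wi(t);O,Rt=track()
q0=2.85;k0=np.array([-45+95*np.cos(q0),-162.5,36+95*np.sin(q0)]);off=tt-k0;print("off",off)
for q in np.linspace(q0,0,17)[1:]:
    k=np.array([-45+95*np.cos(q),-162.5,36+95*np.sin(q)]);d=R.T@(Rt@(k-k0))
    print(round(q,2),(d/1000).round(4).tolist())
E
```

```text
time: 45.2
tool_pos: [456.4, -101.2, 52.7]
tcp_rot: [179.7, -0.9, -9.6]
ft_force: [0.9, 5.1, 1.8]
finger_gap: 25.6
25.59294712242392 [-134.99059563 -161.56083615   52.65833902] [0.91280974 5.14253585 1.7811557 ]
off [  0.99919193   0.93916385 -10.65207215]
2.67 [0.0065, 0.0001, -0.0156]
2.49 [0.0157, 0.0002, -0.0298]
2.32 [0.0272, 0.0002, -0.0421]
2.14 [0.0408, 0.0003, -0.0522]
1.96 [0.0559, 0.0003, -0.0598]
1.78 [0.0721, 0.0003, -0.0645]
1.6 [0.0889, 0.0003, -0.0663]
1.42 [0.1058, 0.0003, -0.0651]
1.25 [0.1222, 0.0003, -0.0609]
1.07 [0.1376, 0.0002, -0.0539]
0.89 [0.1514, 0.0002, -0.0442]
0.71 [0.1634, 0.0001, -0.0323]
0.53 [0.173, -0.0, -0.0184]
0.36 [0.1801, -0.0001, -0.0031]
0.18 [0.1843, -0.0002, 0.0133]
0.0 [0.1855, -0.0003, 0.0302]
```

```bash
python3 -m jog '[[0.003,0,-0.008,0,0],[0.0065,0,-0.0156,0,0],[0.011,0,-0.023,0,0],[0.0157,0,-0.0298,0,0],[0.021,0,-0.0365,0,0],[0.0272,0,-0.0421,0,0],[0.034,0,-0.0475,0,0],[0.0408,0,-0.0522,0,0],[0.048,0,-0.0565,0,0],[0.056,0,-0.0598,0,0],[0.064,0,-0.0625,0,0],[0.072,0,-0.0645,0,0],[0.08,0,-0.066,0,0],[0.089,0,-0.0663,0,0],[0.089,0,-0.0663,0,0]]' 30;  python3 - <<'E'
from h import *
snap("scene","F_s");snap("wrist","F_w")
print(r.sense()["finger_gap"],wi(tcp()[0]),r.sense()["ft_force"],r.sense()["tcp_rot"])
E
```

```text
time: 46.7
tool_pos: [544.7, -115.8, 120.9]
tcp_rot: [179.7, -1.0, -9.6]
ft_force: [-1.4, -0.7, -1.7]
finger_gap: 25.1
25.21792595066754 [ -46.11910689 -161.33173952  120.80536989] [-1.55660017 -0.06779349 -1.01152137] [179.6829489   -0.97289984  -9.56783395]
```

View pics/F_w.png

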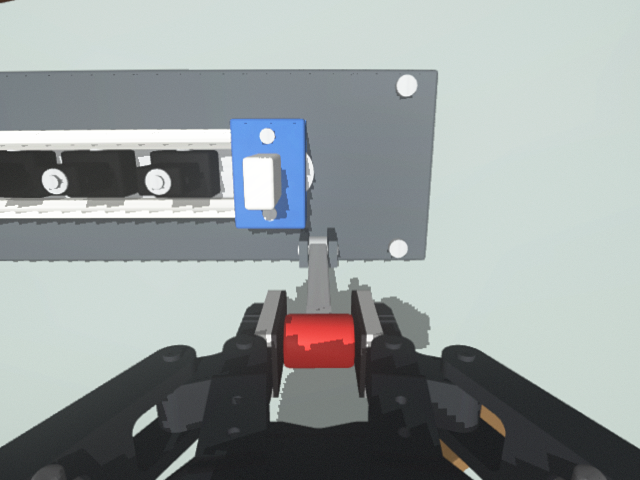

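```bash
python3 -m jog '[[0.0085,0,0.0003,0,0],[0.017,0,0.0012,0,0],[0.025,0,0.003,0,0],[0.0333,0,0.0054,0,0],[0.041,0,0.0085,0,0],[0.0487,0,0.0124,0,0],[0.056,0,0.017,0,0],[0.0625,0,0.0221,0,0],[0.069,0,0.028,0,0],[0.0745,0,0.034,0,0],[0.0795,0,0.041,0,0],[0.0841,0,0.0479,0,0],[0.088,0,0.0555,0,0],[0.0912,0,0.0632,0,0],[0.0912,0,0.0632,0,0]]' 30;  python3 - <<'E'
from h import *
snap("scene","G_s");snap("wrist","G_w")
print(r.sense()["finger_gap"],wi(tcp()[0]),r.sense()["ft_force"],r.sense()["tcp_rot"])
E
```

```text
time: 48.3
tool_pos: [639.3, -131.8, 60.7]
tcp_rot: [179.7, -1.4, -9.6]
ft_force: [7.6, 0.6, 4.9]
finger_gap: 25.0
25.31288828134929 [  50.19736898 -161.47581917   61.16480689] [ 6.90207027 -0.01652659  5.459361  ] [179.68397647  -1.4248842   -9.55498325]
```

View pics/G_w.png

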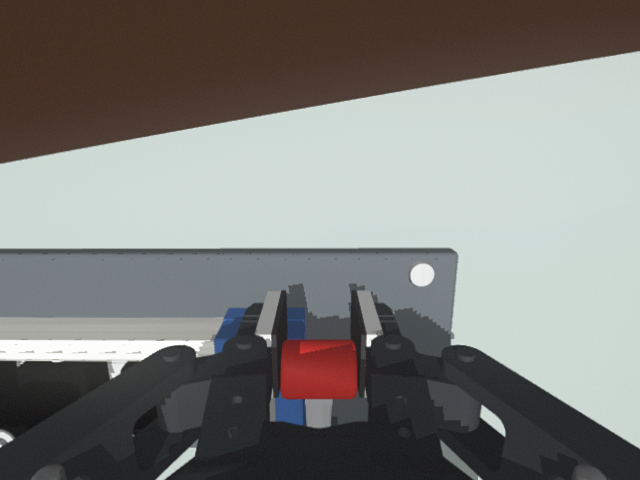

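```bash
python3 -m jog '[[0,0,0.005,0,0],[0,0,0.011,0,0],[0,0,0.017,0,0],[0,0,0.023,0,0],[0,0,0.029,0,0],[-0.001,0,0.034,0,0],[-0.001,0,0.036,0,0],[-0.001,0,0.036,0,0]]' 30;  python3 - <<'E'
from h import *
snap("scene","H_s");snap("wrist","H_w")
print(r.sense()["finger_gap"],wi(tcp()[0]),r.sense()["ft_force"],r.sense()["tcp_rot"])
E
```

```text
time: 49.2
tool_pos: [645.4, -132.8, 28.6]
tcp_rot: [179.7, -2.2, -9.6]
ft_force: [17.1, -0.7, 5.9]
finger_gap: 24.9
25.36721876190826 [  56.67720619 -161.48190222   28.68208161] [18.05667086  0.22867395  5.13135185] [179.67934812  -2.21058365  -9.56426562]
```

View pics/H_w.png

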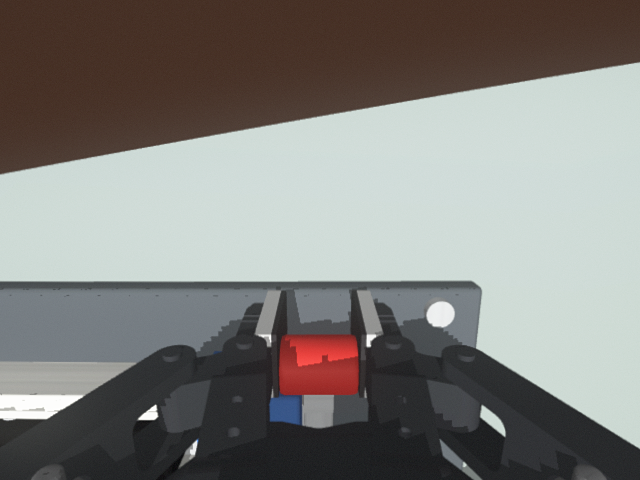

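```bash
python3 -m jog '[[0,0,0,0,0.4],[0,0,0,0,0.45],[0,0,0,0,0.45],[0,0,-0.03,0,0.45],[0,0,-0.07,0,0.45],[0,0,-0.12,0,0.45],[-0.03,0,-0.17,0,0.45],[-0.06,0,-0.2,0,0.45],[-0.08,0,-0.2,0,0.45],[-0.08,0,-0.2,0,0.45],[-0.08,0,-0.2,0,0.45]]' 30;  python3 - <<'E'
from h import *
W=snap("wrist","I_w");S=snap("scene","I_s");print(wi(tcp()[0]),r.sense()["tcp_rot"])
bw=blobs(W,"red")[0][:3];bs=blobs(S,"red",(180,180,330,300))[0][:3];print(bw,bs)
print(wi(plane(W,[b[1] for b in bw],40)))
cv2.imwrite("pics/I_s2.png",cv2.resize(S["pixels"][180:380,200:400],None,fx=3,fy=3,interpolation=cv2.INTER_CUBIC)[:,:,::-1])
E
```

```text
time: 50.4
tool_pos: [558.6, -117.1, 224.5]
tcp_rot: [179.7, -2.1, -9.6]
ft_force: [0.6, 0.8, 0.0]
finger_gap: 38.5
[ -31.12432669 -160.32904301  223.91942501] [179.69528981  -2.08158285  -9.57190773]
[(np.int32(833), [318.5, 122.0], [302, 110, 34, 26]), (np.int32(90), [254.2, 405.5], [251, 399, 8, 15])] [(np.int32(110), [324.0, 249.2], [318, 243, 12, 13]), (np.int32(84), [236.1, 243.5], [231, 238, 11, 12])]
[[  50.07031788 -162.42416999   40.        ]
 [-210.54261259 -100.42724457   40.        ]]
```

View pics/I_w.png

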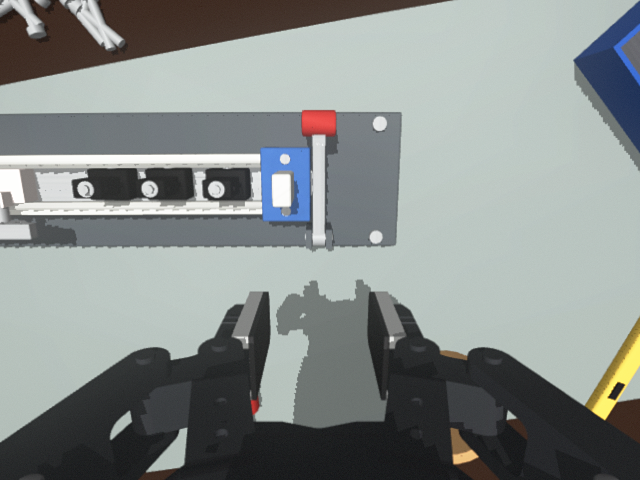

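View pics/I_s2.png

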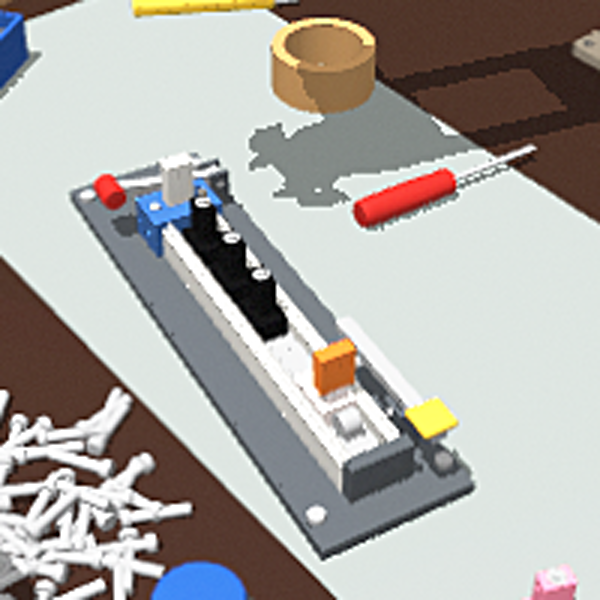

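Run:
```python
from h import *
W=snap("wrist");S=snap("scene")
X,e=tri(W,(318.5,122),S,(236.1,243.5));print(wi(X),e)
plan(w((42,-162.5,100)),-9.54)
```

```text
[  48.76163296 -161.93579544   52.01375976] 1.869101816628005
from [ 559.2 -117.2  224. ] yaw -9.57 -> row [0.0684, 0.0015, 0.1266] -0.0005 dist 144
```

The knob triangulates at z≈52 (q≈0.16), so the bar isn't quite down. Pressing it with closed fingers.

```bash
python3 -m jog '[[0.04,0.0015,0.02,0,0],[0.074,0.0015,0.05,0,0],[0.074,0.0015,0.08,0,0],[0.074,0.0015,0.11,0,0],[0.074,0.0015,0.13,0,0],[0.074,0.0015,0.13,0,0]]' 30;  python3 - <<'E'
from h import *
snap("wrist","J_w");print(r.sense()["finger_gap"],wi(tcp()[0]),r.sense()["ft_force"]); plan(w((49,-162.5,62)));plan(w((49,-162.5,45)))
E
```

```text
time: 51.2
tool_pos: [633.5, -131.5, 91.0]
tcp_rot: [179.8, -1.6, -9.6]
ft_force: [-0.3, 0.2, -0.4]
finger_gap: 0.1
0.1643514379184835 [  46.11964857 -162.32002045   93.83046041] [-0.62120546 -0.24534031  0.6042995 ]
from [ 634.9 -131.9   93.8] yaw -9.57 -> row [0.0019, 0.0, 0.0319] 0.0 dist 32
from [ 634.9 -131.9   93.8] yaw -9.57 -> row [0.0014, -0.0001, 0.0489] 0.0 dist 49
```

View pics/J_w.png

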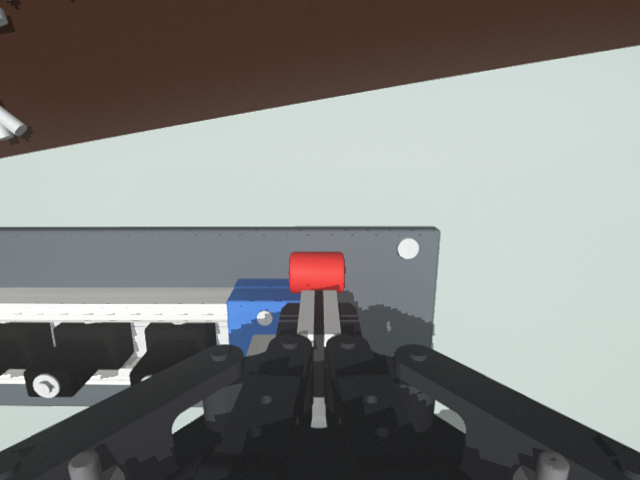

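```bash
python3 -m jog '[[0.0015,0,0.01,0,0],[0.0015,0,0.02,0,0],[0.0015,0,0.027,0,0],[0.0015,0,0.03,0,0],[0.0015,0,0.033,0,0],[0.0015,0,0.036,0,0],[0.0015,0,0.039,0,0],[0.0015,0,0.042,0,0],[0.0015,0,0.042,0,0]]' 30;  python3 - <<'E'
from h import *
print(wi(tcp()[0]),r.sense()["ft_force"])
E
python3 -m jog '[[0,0,0.002,0,0],[0,0,0.004,0,0],[0,0,0.006,0,0],[0,0,0.006,0,0]]' 30;  python3 - <<'E'
from h import *
snap("wrist","K_w");print(wi(tcp()[0]),r.sense()["ft_force"])
E
```

```text
time: 52.15
tool_pos: [637.3, -132.5, 51.4]
tcp_rot: [179.7, -1.7, -9.6]
ft_force: [0.4, -0.1, 0.3]
finger_gap: -0.4
[  48.6180026  -162.48939366   51.40742537] [ 0.39058826 -0.12090114  0.34535076]
time: 52.55
tool_pos: [637.6, -132.6, 45.9]
tcp_rot: [179.7, -1.7, -9.6]
ft_force: [-1.0, 0.7, 4.0]
finger_gap: -0.4
[  48.92863329 -162.51375252   45.87506513] [-2.09960407  0.93675694  4.11061984]
```

```bash
python3 -m jog '[[0,0,0.001,0,0],[0,0,0.002,0,0],[0,0,0.003,0,0],[0,0,0.003,0,0]]' 30;  python3 - <<'E'
from h import *
print(wi(tcp()[0]),r.sense()["ft_force"])
E
python3 -m jog '[[0,0,-0.03,0,0],[0,0,-0.08,0,0],[0,0,-0.13,0,0],[-0.04,0,-0.17,0,0],[-0.08,0,-0.18,0,0],[-0.1,0,-0.18,0,0],[-0.1,0,-0.18,0,0],[-0.1,0,-0.18,0,0]]' 30;  python3 - <<'E'
from h import *
W=snap("wrist","L_w");S=snap("scene","L_s")
bw=blobs(W,"red",(200,60,450,250))[0][:1];bs=blobs(S,"red",(220,230,250,260))[0][:1];print(bw,bs)
X,e=tri(W,bw[0][1],S,bs[0][1]);print(wi(X),e)
cv2.imwrite("pics/L_s2.png",cv2.resize(S["pixels"][210:310,200:300],None,fx=6,fy=6,interpolation=cv2.INTER_CUBIC)[:,:,::-1])
print(r.sense()["joint_pos"].round(1))
plan(w((-34,183,130)),-9.54)
E
```

```text
time: 53.0
tool_pos: [637.8, -132.7, 45.3]
tcp_rot: [179.7, -1.8, -9.6]
ft_force: [-11.4, 2.8, 19.6]
finger_gap: -0.4
[  49.14737806 -162.57076715   45.29933493] [-11.40568719   2.83568046  19.59969017]
time: 53.8
tool_pos: [534.0, -114.3, 222.3]
tcp_rot: [179.7, -1.8, -9.6]
ft_force: [-0.2, 0.3, -0.2]
finger_gap: -0.1
[(np.int32(773), [316.9, 86.4], [300, 75, 34, 26])] [(np.int32(87), [236.1, 249.5], [231, 244, 11, 12])]
[  50.49187402 -161.93102517   34.39432635] 2.250777081113931
[-17.4  -2.3  96.3  -0.   84.2  82.1]
from [ 534.4 -114.4  221.9] yaw -9.56 -> row [0.0189, -0.3451, 0.0908] -0.0003 dist 357
```

View pics/L_w.png

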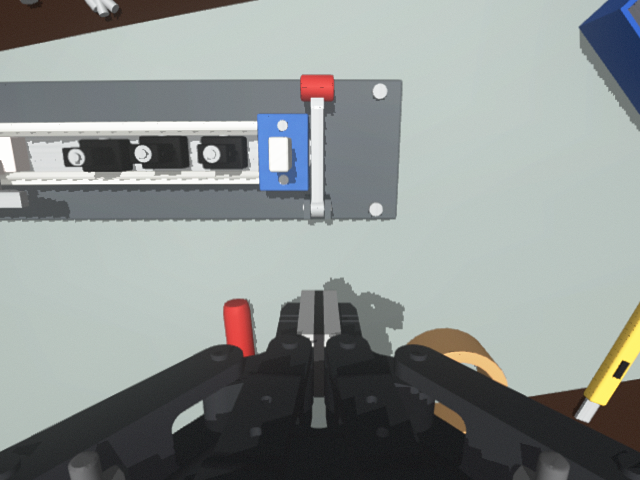

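View pics/L_s2.png

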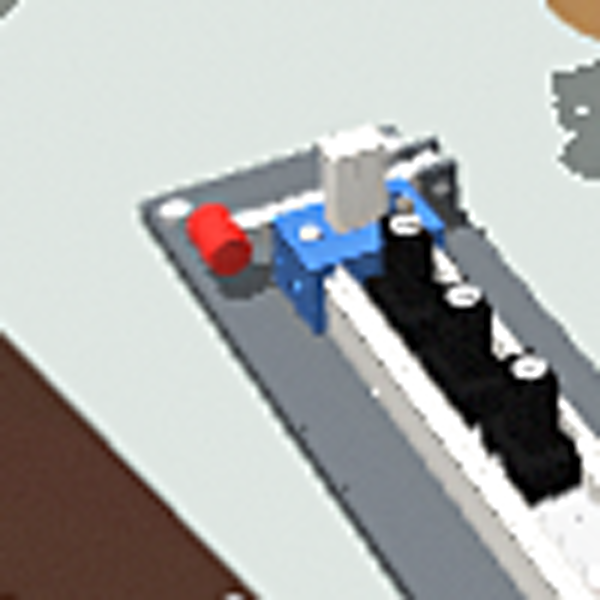

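The bar is fully down: knob at z≈34, and it resists at 20 N with the tip at 45 mm, which matches q≈0. All three bodies are in and none are left on the bench. Moving over the catch pad.

```bash
python3 -m jog '[[0.003,-0.04,0,0,0],[0.006,-0.085,0,0,0],[0.008,-0.13,0,0,0],[0.011,-0.175,0,0,0],[0.013,-0.22,0,0,0],[0.015,-0.265,0.01,0,0],[0.017,-0.31,0.03,0,0],[0.019,-0.345,0.05,0,0],[0.019,-0.345,0.07,0,0],[0.019,-0.345,0.09,0,0],[0.019,-0.345,0.09,0,0],[0.019,-0.345,0.09,0,0]]' 30;  python3 - <<'E'
from h import *
W=snap("wrist","M_w");print(wi(tcp()[0]),r.sense()["tcp_rot"]);plan(w((-34,183,72)),-9.54);plan(w((-34,183,60)),-9.54)
E
```

```text
time: 55.1
tool_pos: [613.0, 221.7, 129.9]
tcp_rot: [179.7, -1.6, -9.6]
ft_force: [0.6, -0.6, 0.5]
finger_gap: 0.1
[-33.28787786 182.9693438  131.32757853] [179.7373727   -1.76734557  -9.5758023 ]
from [613.8 221.8 131.3] yaw -9.58 -> row [-0.0025, -0.0003, 0.0593] -0.0006 dist 59
from [613.8 221.8 131.3] yaw -9.58 -> row [-0.0029, -0.0004, 0.0713] -0.0006 dist 71
```

View pics/M_w.png

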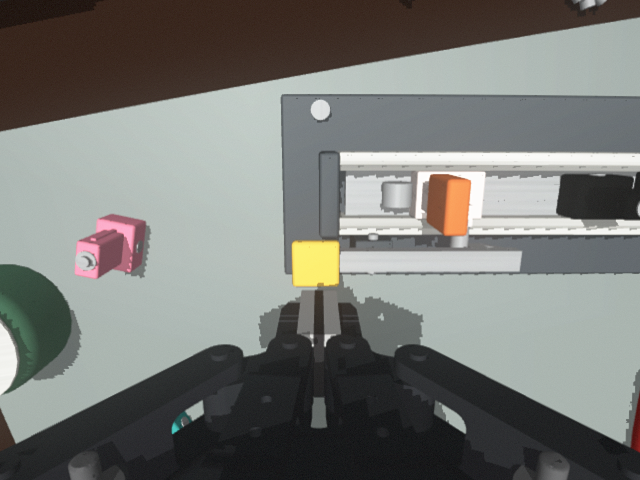

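```bash
python3 -m jog '[[-0.002,0,0.02,0,0],[-0.002,0,0.04,0,0],[-0.0025,0,0.053,0,0],[-0.0025,0,0.058,0,0],[-0.0025,0,0.061,0,0],[-0.0028,0,0.063,0,0],[-0.0028,0,0.065,0,0],[-0.0028,0,0.067,0,0],[-0.0028,0,0.069,0,0],[-0.0028,0,0.0705,0,0],[-0.0028,0,0.0705,0,0],[-0.0028,0,0.0705,0,0]]' 30;  python3 - <<'E'
from h import *
W=snap("wrist","N_w");print(wi(tcp()[0]),r.sense()["ft_force"])
E
```

```text
time: 56.35
tool_pos: [615.0, 223.5, 63.6]
tcp_rot: [180.0, -2.0, -9.6]
ft_force: [0.2, 6.7, 5.8]
finger_gap: 0.1
[-32.41343856 184.9319968   63.60759129] [-0.00685608  5.07491616  5.08557133]
```

View pics/N_w.png

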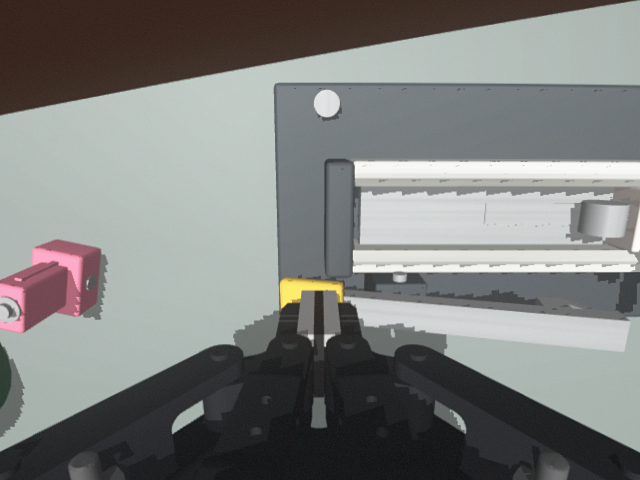

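The follower was released and is running forward (now at (605,215)). Hold, then lift off.

```bash
python3 -m jog '[[0,0,0,0,0],[0,0,0,0,0],[0,0,0,0,0],[0,0,0,0,0],[0,0,0,0,0],[0,0,0,0,0],[0,0,0,0,0],[0,0,0,0,0],[0,0,-0.01,0,0],[0,0,-0.04,0,0],[0,0,-0.09,0,0],[0,0,-0.14,0,0],[-0.02,0.04,-0.19,0,0],[-0.03,0.09,-0.22,0,0],[-0.04,0.14,-0.22,0,0],[-0.05,0.19,-0.22,0,0],[-0.05,0.22,-0.22,0,0],[-0.05,0.22,-0.22,0,0],[-0.05,0.22,-0.22,0,0]]' 30;  python3 - <<'E'
from h import *
W=snap("wrist","O_w");S=snap("scene","O_s");print(wi(tcp()[0]),r.sense()["ft_force"])
cv2.imwrite("pics/O_s2.png",cv2.resize(S["pixels"][180:380,200:400],None,fx=3,fy=3,interpolation=cv2.INTER_CUBIC)[:,:,::-1])
b=blobs(W,"orange")[0][:2];print(b,wi(plane(W,[b[0][1]],86)))
E
```

```text
time: 58.3
tool_pos: [521.0, 14.7, 281.9]
tcp_rot: [179.9, -2.0, -9.8]
ft_force: [0.2, 0.4, 0.2]
finger_gap: 0.4
[-90.3101542  -34.53818466 281.61755711] [ 0.47112753  1.43680473 -1.23583647]
[(np.int32(1518), [561.6, 347.8], [522, 300, 74, 74]), (np.int32(610), [254.8, 111.3], [246, 94, 19, 35])] [[-217.56890983 -271.70878236   86.        ]]
```

View pics/O_w.png

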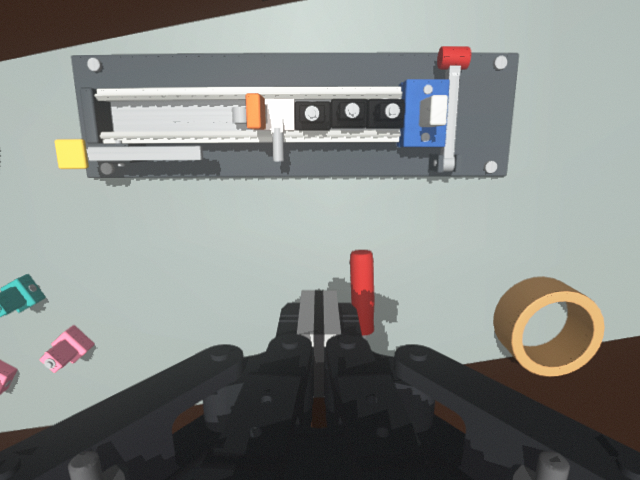

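View pics/O_s2.png

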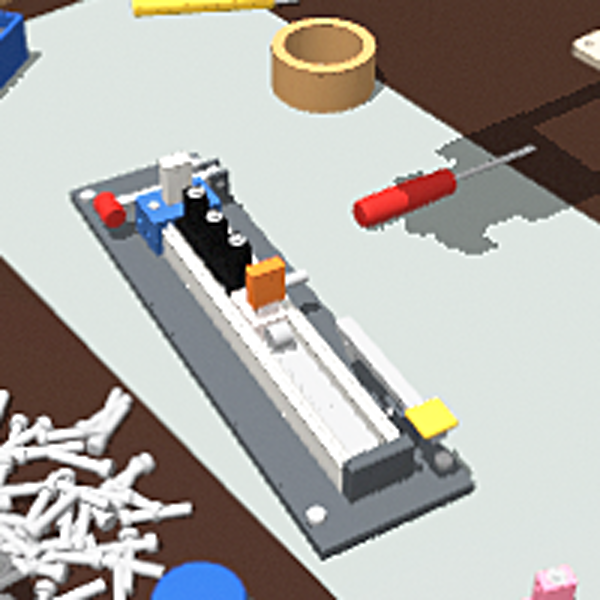

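View pics/O_s.png

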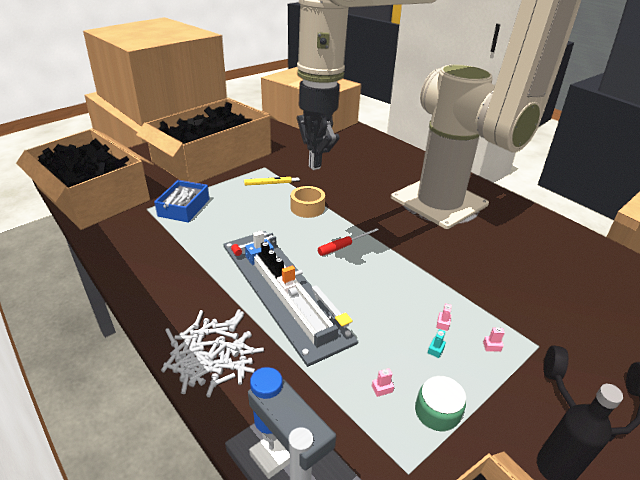

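Run:
```python
from h import *
W=snap("wrist");S=snap("scene")
print("handle",wi(plane(W,[(254.8,111.3)],86)),"nuts",wi(plane(W,[(312,113),(352,111),(392,111)],76)).round(1).tolist())
hsv=cv2.cvtColor(W["pixels"],cv2.COLOR_RGB2HSV)
m=cv2.inRange(hsv,np.array((100,110,50)),np.array((118,255,255)));z=np.zeros_like(m);z[60:170,390:465]=m[60:170,390:465]
n,l,st,ce=cv2.connectedComponentsWithStats(z);i=1+np.argmax(st[1:,4])
c=cv2.convexHull(max(cv2.findContours(np.uint8(l==i),0,1)[0],key=cv2.contourArea)).reshape(-1,2).astype(float)
P=wi(plane(W,c,46));print("nose y",P[:,1].min(),P[:,1].max())
bw=blobs(W,"red",(430,30,480,80))[0][:1];bs=blobs(S,"red",(220,230,250,260))[0][:1]
X,e=tri(W,bw[0][1],S,bs[0][1]);print("knob",wi(X),e)
```

```text
handle [[-0.27725414 16.70535618 86.        ]] nuts [[-1.0, -30.2, 76.0], [0.6, -64.0, 76.0], [0.6, -97.9, 76.0]]
nose y -156.47878509085965 -111.98065581507234
knob [  50.44126861 -163.24039638   34.08511152] 3.282665218133879
```

Nuts at y = -97.9, -64.0 and -30.2 (34 mm pitch, so the row is closed). The handle is at 17 where 18 is expected, and the knob is down. Handing in.

Run:
```python
from h import *
r.hand_in(); print(r.sense()["time"])
```

```text
the job is handed in; nothing more can be done
the job is handed in; nothing more can be done
```

The feed track is refilled and the job is handed in at about 58 s; no verdict was reported. I did it in the order asked:
- **Follower:** drawn back until the catch held it.
- **Clamp bodies:** the three black ones present were stood in the channel.
- **Nose stop:** pushed home on the rail.
- **Locking bar:** swung down across the nose.
- **Catch:** pad pressed last, with every body in.

**Last checks:**

| Check | Measured | Expected |
|---|---|---|
| Clamp nuts, y (mm) | -97.9, -64.0, -30.2 | -98, -64, -30 for a closed row |
| Follower handle, y (mm) | 16.7 | 18 |
| Bar knob, height (mm) | 34 | 36 with the bar fully down |

The other things on the bench looked unmoved in the last scene picture.

**What went wrong or disagreed:**
- **Nose tipping:** my first push, on the tab held loosely, tipped the nose. I backed off, gripped the tab and slid it home.
- **Nose pulled back:** as I let go I drew it back about 2 mm, so I pushed it home again. It then measured y = -155.0 to -115.4 mm, which is home.
- **Last nose reading:** after the release it read -156.5 to -112.0 mm, about 4.5 mm longer than the nose. I took that as an oblique-view error, because the bar is down and the nut positions fit a home nose.
- **Bar:** after the swing the knob still stood about 16 mm high, so I pressed it down with closed fingers until it resisted at 20 N. The final knob height has a 3.3 mm mismatch between the two views.

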